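Stage filament spools on the sloped shelf

ROBOT

A 7-joint arm with a two-finger parallel gripper is mounted at the origin on the work surface. World frame = base frame: x ahead of the robot, y to its left, z up, the work surface at z = 0. Lengths are in m, angles in rad, forces in N, time in s.
With the tool pointing down it reaches from about 0.425 to 0.875 m from the base axis. Payload 4.7 kg.
Tool frame: the origin (TCP) lies on the centre line of the jaws, within the pads' length; the fingertips stand 25 mm ahead of it and the grasp point (between the pads) lies 6 mm ahead of it (manip.tip_extent is the distance from the TCP to the fingertips, in m); z points along the fingers, y is the line along which they close (so a half turn about z gives the same grasp; the last joint's range is limited). The gripper opens to 85 mm and grips with 20 to 120 N. Pads are 22 mm wide; open, the fingers measure 114 mm over their backs; the gripper's body (76 mm by 85 mm) begins 54 mm behind the grasp point. The pads swing forward as they close: fully open they stand 13 mm farther back than shut.
Start: joints at [-1.162, 0.321, -0.07, 1.45, 0.023, 1.371, -0.057], TCP at [0.25, 0.6, 0.256] pointing down, gripper open.
Joint ranges: [-2.86, 2.86], [-0.3, 2.09], [-1.38, 1.24], [0.06, 2.45], [-1.56, 4.7], [0.09, 2.05], [-2.69, 2.69]. Speed limits (rad/s): [2.57, 2.57, 3.14, 3.14, 3.14, 3.14, 3.14].

INTERFACE

Orientations are given as a unit quaternion [x, y, z, w].
In Python, from plant import manip, imaging, ticket gives the robot as it stands.
- The arm moves only by the tool play_rows, never from a script. Its argument "series" is a list of rows, each a list of 5 numbers: the shift along the tool's x, y, z in units of 30 mm (1.0 is 30 mm), then the turn about the tool's z in units of 6 degrees (1.0 is 6 degrees), then the gripper command: -1 is fully open, 1 is shut, values between are in proportion. A call has 1 to 5 rows; each row shifts and turns the commanded pose from where the row before left it, along the tool's axes as they then stand; what a row does not reach is not made up. A row lasts 1/10 s, in which the tool goes at most 50 mm and 8.59 degrees, less where a joint would pass 70% of its speed; a pose out of reach is approached as far as the arm can. A call is refused whole if a number of a shift passes 1 or a number of a turn 1, either way. A call with a gripper value outside its range is refused whole. The fingers move at their own pace and stop on an object; "force" is the grip in N (left out, the last holds). Time passes only in rows, so rows that do not move let the fingers close. It gives the time, the measured TCP pose, the force, the opening and the grip force at its end, in the units of the state.
- manip.get_state(): the state, without advancing time (a new reading comes with each control period).
- imaging.read_camera(name): name is "scene" or "top" or "wrist"; returns a dict with "color" (420x560x3 uint8, red, green, blue), "camera_matrix" (3x3 intrinsics, pixels), "world_to_cam" (4x4, takes a point from world to camera coordinates); the wrist camera has in their place "mount" (4x4, takes a point from camera to tool coordinates, whose origin is the TCP and whose axes are the flange's). Camera axes: x right, y up, looking along -z (the intrinsics and any distortion apply to the point x, -y, -z); pixel columns grow to the right and rows downward; lengths in m; the calibration is good to about 2 mm. A picture is of the moment at which its call begins: read the wrist's pose just before it. There is no depth.
- ticket.hand_in(): hands the job in; it is judged then, once.
Trained networks look in the newest picture that a camera, given by its name, has taken for a name from the list of things; names that differ only in an ending like _2 or _b are one class to them, and where a whole thing is asked for, a point or a joint stands for the part that bears it (a point fixed in the world has none). Each returns a list of dicts, best first, with "p" (0 to 1); they miss things now and then, are a little off and sometimes report something else, mostly with a low value. They report only what shows in the picture. A call takes as long as a camera call. They do not tell look-alikes from the thing itself.
- imaging.search_frame(camera, query): "position" ([column, row] in pixels, amid what is visible of it).
The state is a dict: "clock": time; "qpos": joint angles; "dq": joint speeds; "effort": joint torques, N m; "tool_pos": TCP position; "eef_rot": TCP orientation; "wrist_force": force on the tool from outside, world axes, zero at the start; "moment": the same for the moment, N m; "grip_width": finger opening in m; "grasp_force": force on a finger pad.
Only numpy, scipy, OpenCV 4.12 (cv2) and the standard library are available. Lean on these libraries where they do the work, as an engineer would, in place of code of your own. Each camera call takes 0.05 s, during which the arm holds its last target. There are 200 camera calls.

TASK

Swing the hasp off, open the dry box and stand all its filament spools on their rims on the upper half of the sloped shelf, axles across the slope, each held by a wedge chock on its downhill side so that it stays there when you let it go. Once the box is empty, shut its lid fully and swing the hasp back down over the staple; never lift the lid with the hasp still over it, and leave the other things on the bench where they are.

Things in the scene. Friction and masses are not known exactly. Their poses are not given: they have to be found in the camera images.
- drybox: Grey open-topped dry box fixed to the bench, 140 mm (its x) by 300 mm (its y) by 118 mm high, walls and floor 5 mm. Origin at the centre of its underside; its -x side is the front, with the hasp. Spools inside stand about 90 mm apart along y, so fingers fit between them.
- lid (a joint): Angle of the clear, black-rimmed lid (8 mm thick, 144 mm deep) hinged along the box's far (+x) rim: 0 shut, grows as its front edge rises, stops at 1.85. Its stiff hinge (0.32 N m) stays where it is left.
- lid_handle (a point): Centre of the lid's red T-handle: a bar 16 mm thick and 30 mm long along the box's y, on a thin stem, 30 mm above the lid's upper side, 24 mm behind its front edge and 60 mm to the +y side of the box's middle.
- lid_hinge (a point): Middle of the lid's hinge line, which runs along the box's y. From it, with the lid shut, the handle's centre lies 120 mm towards the front (-x), 60 mm along +y and 38 mm up.
- hasp (a joint): Angle of the steel hasp hinged at the top of the box's front wall: 0 lying flat on the shut lid with its slot over the lid's staple, grows as it swings up and over towards the robot (1.57 upright), stops at 2.6. Friction (0.05 N m) keeps it where it is left.
- hasp_roll (a point): Centre of the red rolled lip at the hasp's free end: a bar 12 mm thick and 22 mm long along the box's y; the hasp's leaf is 22 mm wide too, so fingers can pinch the lip by its two ends and straddle the leaf.
- hasp_hinge (a point): Centre of the hasp's hinge pin, which runs along the box's y, 60 mm to the -y side of the box's middle. From it the lip's centre lies 60 mm along the leaf and 18 mm above the leaf's plane: with the hasp at 0 that is 60 mm along the box's +x and 18 mm up, 21 mm above the lid.
- slope: Low sloped spool shelf fixed to the bench: flat brown wooden deck 250 mm deep (its x, from -175 to +75 mm), 320 mm wide (its y), rising at 6 degrees (0.105 rad) towards +x: its top is 20 mm above the bench at the front and 46 mm at the back; blue lips 8 mm thick and 14 mm high stand outside both edges. Origin on the bench; its axes are level, not tilted.
- slope_mid (a point): Point on the deck's top at the middle of its depth and width (x = -50 mm, y = 0, 33 mm above the bench). The upper half lies to +x of it.
- slope_lip (a point): Point on the deck's top at the foot of the front lip (x = -175 mm, y = 0). A spool left unchocked rolls down to this lip and stops with its axle about 35 mm uphill of it.
- spool_red: Filament spool of red filament, black flanges: a solid cylinder 100 mm across and 46 mm wide (flange to flange), about 300 g, rolls freely on its rim. Origin at its centre; its y axis is the spool's axle. Starts standing on its rim inside the dry box, axle across the box. May be absent (None).
- spool_green: Filament spool of green filament, black flanges: a solid cylinder 100 mm across and 46 mm wide (flange to flange), about 300 g, rolls freely on its rim. Origin at its centre; its y axis is the spool's axle. Starts standing on its rim inside the dry box, axle across the box. May be absent (None).
- spool_yellow: Filament spool of yellow filament, black flanges: a solid cylinder 100 mm across and 46 mm wide (flange to flange), about 300 g, rolls freely on its rim. Origin at its centre; its y axis is the spool's axle. Starts standing on its rim inside the dry box, axle across the box. May be absent (None).
- chock0: Orange wedge chock on a rubber sole, 60 mm long (x), 40 wide (y), 36 high, 120 g; origin at its centre, 18 mm up. Its -x half is a block with upright sides to grip; at +x a 45 degree ramp falls to 3 mm above the sole. Ramp against a spool's rim on one surface: axle 54 mm from the chock's centre, along the surface. Starts on the bench, ramp within 0.6 rad of away from the robot.
- chock1: Orange wedge chock on a rubber sole, 60 mm long (x), 40 wide (y), 36 high, 120 g; origin at its centre, 18 mm up. Its -x half is a block with upright sides to grip; at +x a 45 degree ramp falls to 3 mm above the sole. Ramp against a spool's rim on one surface: axle 54 mm from the chock's centre, along the surface. Starts on the bench, ramp within 0.6 rad of away from the robot.
- chock2: Orange wedge chock on a rubber sole, 60 mm long (x), 40 wide (y), 36 high, 120 g; origin at its centre, 18 mm up. Its -x half is a block with upright sides to grip; at +x a 45 degree ramp falls to 3 mm above the sole. Ramp against a spool's rim on one surface: axle 54 mm from the chock's centre, along the surface. Starts on the bench, ramp within 0.6 rad of away from the robot.
- bear: Small green printed bear, 90 mm high, a bystander. Origin under its centre.
- gluestick: Orange glue stick, 30 mm across, 95 mm high, standing, a bystander. Origin under its centre.
- spray: White bottle with a blue cap, 60 mm across, 170 mm high, a bystander. Origin under its centre.
- scraper: Print scraper lying flat, a bystander.
- caliper: Steel caliper, 150 mm long, lying flat, a bystander.
- bowl: White bowl, 120 mm across, a bystander.
Not all that is in view belongs to the job. What is shaped like the chock2 but green or white is not meant.

How it is judged:
On the way, in this order (a step that is already met when the one before it is completed fails the run):
1. the hasp is swung off the lid (value of joint hasp above 1 rad), for 0.2 s.
2. the lid is open (value of joint lid above 1 rad), for 0.2 s.
3. every spool is out of the box (horizontal distance between each of spool_red, spool_green, spool_yellow and drybox above 0.2 m), for 0.2 s.
4. the lid is shut (value of joint lid below 0.06 rad), for 0.2 s.
5. the hasp is swung back over the staple (value of joint hasp below 0.15 rad), for 0.2 s.
At the end, for the whole second after the job is handed in: Every spool stands at rest on its rim on the upper half of the sloped shelf (its axle uphill of the middle of the deck's depth), its axle within 0.25 rad of across the slope, and rests against a chock; the lid is shut (within 0.06 rad) and the hasp lies over the staple (within 0.15 rad) (x of spool_red in the frame of slope between -0.05 and 0.075 m and y of spool_red in the frame of slope between -0.15 and 0.15 m and z of spool_red in the frame of slope between 0.07 and 0.11 m and angle between the y axis of each of spool_red, spool_green, spool_yellow and the y axis of slope, either way round below 0.25 rad and linear speed of each of spool_red, spool_green, spool_yellow below 0.02 m/s and (contact force between spool_red and chock0 above 0.02 N or contact force between spool_red and chock1 above 0.02 N or contact force between spool_red and chock2 above 0.02 N) and x of spool_green in the frame of slope between -0.05 and 0.075 m and y of spool_green in the frame of slope between -0.15 and 0.15 m and z of spool_green in the frame of slope between 0.07 and 0.11 m and (contact force between spool_green and chock0 above 0.02 N or contact force between spool_green and chock1 above 0.02 N or contact force between spool_green and chock2 above 0.02 N) and x of spool_yellow in the frame of slope between -0.05 and 0.075 m and y of spool_yellow in the frame of slope between -0.15 and 0.15 m and z of spool_yellow in the frame of slope between 0.07 and 0.11 m and (contact force between spool_yellow and chock0 above 0.02 N or contact force between spool_yellow and chock1 above 0.02 N or contact force between spool_yellow and chock2 above 0.02 N) and value of joint lid below 0.06 rad and value of joint hasp below 0.15 rad); the robot touches nothing.
It fails at once if the lid is lifted while the hasp is over it (value of joint lid above 0.15 rad and value of joint hasp below 0.6 rad).
It fails at once if a bystander is moved by more than 4 cm (distance of any of bear, gluestick, spray, scraper, caliper, bowl from where it was at the start of the episode above 0.04 m).
Of spool_red, spool_green, spool_yellow only 2 to 3 are there at a start; the rules pass over those that are not, and their reading is None.
At some moment in a run one of chock0, chock1, chock2 may be knocked a few centimetres aside while the robot is not near it.
It also fails if it takes over 210 s, if anything falls off the work surface, if the arm or the gripper's body presses on something with over 40 N, if the wrist force passes 120 N, or if a joint passes its speed limit or range.

## Working session

There is one attempt and no reset: what is moved stays moved. The work goes in short steps, Python scripts to look and compute and a tool call to move; the robot and the scene stay as the last step left them, time stands still between calls to the robot, and variables do not carry over. Pictures are saved under pics/ and viewed, at most 14 in all, crops included, and the job is handed in when it is done.

Besides the shell and the picture viewer there is one more tool, called after "Emit:" as name(argument=value, ...), one argument or row to a line, values as JSON. play_rows: Moves the arm, as the interface text tells. Its arguments: {"type":"object","properties":{"series":{"type":"array","items":{"type":"array","items":{"type":"number"}}},"force":{"type":"number"}},"required":["series"]}

```bash
mkdir -p pics; ls
cat > h.py <<'E'
import numpy as np, cv2
from plant import manip, imaging, ticket
from scipy.spatial.transform import Rotation as R
def snap(cam,fn=None):
    st=manip.get_state(); c=imaging.read_camera(cam)
    if fn: cv2.imwrite('pics/'+fn,c['color'][:,:,::-1])
    if 'mount' in c:
        T=np.eye(4);T[:3,:3]=R.from_quat(st['eef_rot']).as_matrix();T[:3,3]=st['tool_pos']
        c['world_to_cam']=np.linalg.inv(T@c['mount'])
    return c
def ray(c,px):
    K=c['camera_matrix'];W=np.linalg.inv(c['world_to_cam'])
    d=np.linalg.inv(K)@np.array([px[0],px[1],1.]);d=d*[1,-1,-1]
    return W[:3,3],W[:3,:3]@d
def atz(c,px,z):
    o,d=ray(c,px);return o+d*(z-o[2])/d[2]
def proj(c,p):
    q=c['world_to_cam']@np.append(p,1);q=q[:3]*[1,-1,-1];u=c['camera_matrix']@q;return u[:2]/u[2]
E
python3 - <<'E'
from h import *
for cam in ['scene','top']:
    c=snap(cam,cam+'0.png'); print(cam,c['camera_matrix'].tolist(),np.linalg.inv(c['world_to_cam'])[:3,3], [k for k in c])
    for q in ['drybox','lid_handle','hasp_roll','slope','spool_red','spool_green','spool_yellow','chock0','bear','gluestick','spray','scraper','caliper','bowl']:
        print(q,[(np.round(r['position']).tolist(),round(r['p'],2)) for r in imaging.search_frame(cam,q)[:6]])
s=manip.get_state();print(s['tool_pos'],R.from_quat(s['eef_rot']).as_matrix().round(3),s['grip_width'],s['clock'])
E
```

```text
pics
scene [[444.9314758701753, 0.0, 284.2802499189476], [0.0, 444.9314758701753, 215.0153705440997], [0.0, 0.0, 1.0]] [ 1.45433313 -0.91737001  1.13078346] ['color', 'camera_matrix', 'world_to_cam']
drybox [([221.0, 266.0], 0.84), ([330.0, 196.0], 0.7)]
lid_handle [([216.0, 255.0], 0.66)]
hasp_roll []
slope [([327.0, 194.0], 0.72)]
spool_red []
spool_green []
spool_yellow []
chock0 [([271.0, 232.0], 0.69), ([287.0, 230.0], 0.67), ([301.0, 242.0], 0.66), ([272.0, 217.0], 0.63), ([245.0, 223.0], 0.54)]
bear [([329.0, 195.0], 0.59), ([220.0, 267.0], 0.45)]
gluestick [([300.0, 265.0], 0.46)]
spray [([374.0, 210.0], 0.82), ([301.0, 243.0], 0.51)]
scraper [([153.0, 334.0], 0.74)]
caliper []
bowl [([277.0, 290.0], 0.77), ([221.0, 267.0], 0.52)]
top [[542.7952480837467, 0.0, 273.6340184920512], [0.0, 542.7952480837467, 218.90120918222797], [0.0, 0.0, 1.0]] [0.29726748 0.00781744 1.73006199] ['color', 'camera_matrix', 'world_to_cam']
drybox [([375.0, 232.0], 0.78)]
lid_handle [([374.0, 231.0], 0.6)]
hasp_roll [([371.0, 229.0], 0.5), ([394.0, 239.0], 0.48), ([376.0, 233.0], 0.25)]
slope [([176.0, 239.0], 0.66), ([260.0, 229.0], 0.46)]
spool_red []
spool_green []
spool_yellow []
chock0 [([294.0, 246.0], 0.73), ([258.0, 263.0], 0.65), ([298.0, 279.0], 0.59), ([260.0, 230.0], 0.57), ([266.0, 207.0], 0.55)]
bear [([459.0, 228.0], 0.5)]
gluestick []
spray [([187.0, 158.0], 0.81)]
scraper [([462.0, 231.0], 0.84)]
caliper [([90.0, 228.0], 0.82), ([173.0, 239.0], 0.36), ([266.0, 210.0], 0.31)]
bowl [([354.0, 165.0], 0.68), ([304.0, 178.0], 0.24)]
[0.2500452  0.59999969 0.25635473] [[-0.923  0.385  0.   ]
 [ 0.385  0.923  0.   ]
 [-0.     0.    -1.   ]] 0.08547503788654168 1.5
```

```bash
sleep 1
```

```text
(no output)
```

View pics/top0.png

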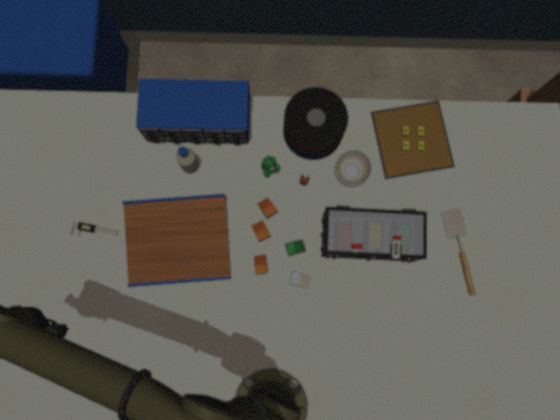

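View pics/scene0.png

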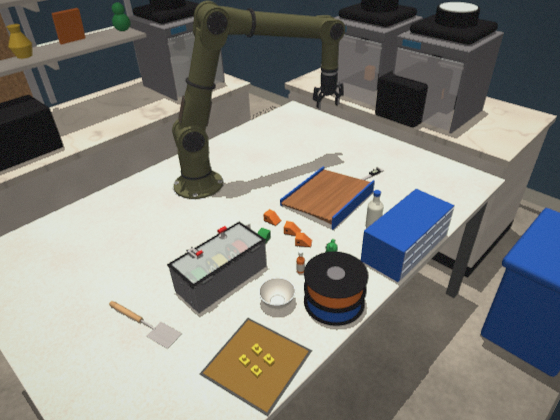

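The top view shows the slope at (178,240), the box at (375,233) with red handle (357,246) and hasp lip (397,238). Chock candidates are orange at (267,207), (261,231) and (260,264). The look-alikes are green (295,247), white (299,279) and the orange glue stick (304,180), so I choose the three orange wedges. I'll check that in a crop.

Run:
```python
from h import *
c=snap('top'); im=c['color'][:,:,::-1]
g=cv2.convertScaleAbs(im,alpha=1.8)
a=cv2.resize(g[190:290,240:440],None,fx=4,fy=4,interpolation=cv2.INTER_CUBIC)
cv2.imwrite('pics/crop1.png',a)
hsv=cv2.cvtColor(im,cv2.COLOR_BGR2HSV)
m=cv2.inRange(hsv,(3,150,80),(18,255,255));m[:,:235]=0;m[:190]=0;m[:,340:]=0
n,l,s,ce=cv2.connectedComponentsWithStats(m)
for i in range(1,n):
    if s[i,4]>40:
        r=cv2.minAreaRect(np.argwhere(l==i)[:,::-1].astype(np.float32)); w=[atz(c,p,0.018)[:2] for p in cv2.boxPoints(r)]
        print(ce[i],s[i,4],atz(c,ce[i],.018)[:2].round(3),np.round(w,3).tolist())
# blue lips
b=cv2.inRange(hsv,(105,120,50),(130,255,255));b[:190]=0;b[:,:110]=0;b[:,240:]=0
n,l,s,ce=cv2.connectedComponentsWithStats(b)
for i in range(1,n):
    if s[i,4]>40:
        r=cv2.minAreaRect(np.argwhere(l==i)[:,::-1].astype(np.float32));print('lip',ce[i],s[i,4],r, [atz(c,p,.045)[:2].round(3).tolist() for p in cv2.boxPoints(r)])
for px in [(125,200),(223,195),(230,276),(131,285)]: print(px,atz(c,px,.04).round(3))
# red
rd=cv2.inRange(hsv,(0,150,90),(5,255,255))|cv2.inRange(hsv,(172,150,90),(180,255,255));rd[:,:330]=0;rd[:200]=0
n,l,s,ce=cv2.connectedComponentsWithStats(rd)
for i in range(1,n):
    if s[i,4]>5: print('red',ce[i],s[i,4],atz(c,ce[i],.147).round(3),atz(c,ce[i],.156).round(3))
```

```text
[267.28220859 207.49693252] 163 [0.614 0.025] [[0.625, 0.053], [0.645, 0.025], [0.604, -0.003], [0.585, 0.025]]
[260.56521739 230.47826087] 161 [0.539 0.044] [[0.554, 0.071], [0.569, 0.042], [0.525, 0.019], [0.51, 0.047]]
[260.5        264.04761905] 168 [0.433 0.042] [[0.455, 0.062], [0.46, 0.029], [0.41, 0.023], [0.405, 0.055]]
(125, 200) [0.624 0.476 0.04 ]
(223, 195) [0.647 0.166 0.04 ]
(230, 276) [0.392 0.135 0.04 ]
(131, 285) [0.357 0.44  0.04 ]
red [397.27272727 237.45454545] 11 [ 0.509 -0.361  0.147] [ 0.508 -0.359  0.156]
red [356.68 246.  ] 25 [ 0.482 -0.241  0.147] [ 0.48  -0.24   0.156]
```

View pics/crop1.png

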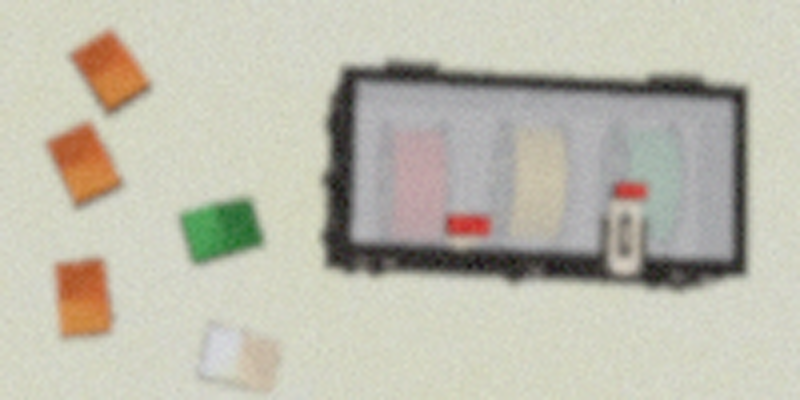

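The crop shows three orange wedges at crop (110,70), (85,165) and (83,298), plus the green and white decoys, which I'll leave alone. The shut box holds red, yellow and green spools, with the handle at (468,225) and the hasp lip at (630,190). Next I'll get the box yaw and move over it.

```bash
cat >> h.py <<'E'
def mv(p,phi=None,st=None):
    """print turn units and shift (tool units) to bring TCP to p with tool-x heading phi(deg)"""
    st=st or manip.get_state(); M=R.from_quat(st['eef_rot']).as_matrix()
    f0=np.degrees(np.arctan2(M[1,0],M[0,0])); phi=f0 if phi is None else phi
    t=-((phi-f0+180)%360-180)/6; f=np.radians(phi)
    d=np.array(p)-st['tool_pos']
    u=np.array([np.cos(f)*d[0]+np.sin(f)*d[1],np.sin(f)*d[0]-np.cos(f)*d[1],-d[2]])/.03
    print('phi0 %.1f turn %.2f shift %s  |%.0fmm|'%(f0,t,u.round(2).tolist(),1e3*np.linalg.norm(d)))
E
python3 - <<'E'
from h import *
c=snap('top')
P=[atz(c,(240+x/4-.4,190+y/4-.4),.124) for x,y in [(347,70),(745,89),(745,272),(330,265)]]
for p in P: print(p.round(3))
print(np.mean(P,0), [np.degrees(np.arctan2(*(b-a)[:2])) for a,b in [(P[1],P[0]),(P[2],P[3])]])
mv([.5,.25,.3],175)
mv([.5,-.30,.33],175)
E
```

```text
[ 0.6   -0.154  0.124]
[ 0.592 -0.454  0.124]
[ 0.454 -0.45   0.124]
[ 0.453 -0.142  0.124]
[ 0.52468305 -0.30004972  0.124     ] [np.float64(1.491179881659476), np.float64(-0.28954855267087504)]
phi0 157.4 turn -2.94 shift [-9.32, -10.9, -1.46]  |432mm|
phi0 157.4 turn -2.94 shift [-10.92, -29.16, -2.46]  |937mm|
```

Emit:
play_rows(
  series=[
    [0, 0, 0, -1, -1],
    [0, 0, 0, -1, -1],
    [0, 0, 0, -1, -1],
  ],
)

```text
clock: 1.9
tool_pos: [0.25, 0.6, 0.2563]
eef_rot: [0.038, 0.999, 0.0, 0.0]
wrist_force: [-0.9, -1.2, 0.5]
grip_width: 0.0853
grasp_force: 0.0
```

Emit:
play_rows(
  series=[
    [-0.85, -1, -0.14, 0, -1],
    [-0.85, -1, -0.14, 0, -1],
    [-0.85, -1, -0.14, 0, -1],
    [-0.85, -1, -0.14, 0, -1],
    [-0.85, -1, -0.14, 0, -1],
  ],
)

```text
clock: 2.4
tool_pos: [0.3658, 0.4388, 0.2777]
eef_rot: [0.04, 0.999, 0.0, 0.0]
wrist_force: [1.1, 0.2, -0.2]
grip_width: 0.0854
grasp_force: 0.0
```

Emit:
play_rows(
  series=[
    [-0.85, -1, -0.14, 0, -1],
    [-0.85, -1, -0.14, 0, -1],
    [-0.85, -1, -0.14, 0, -1],
    [-0.85, -1, -0.14, 0, -1],
    [-0.85, -1, -0.14, 0, -1],
  ],
)

```text
clock: 2.9
tool_pos: [0.4808, 0.2791, 0.2988]
eef_rot: [0.04, 0.999, 0.0, 0.0]
wrist_force: [1.1, 0.5, -0.2]
grip_width: 0.0854
grasp_force: 0.0
```

Emit:
play_rows(
  series=[
    [-0.85, -1, -0.14, 0, -1],
    [-0.1, -1, -0.05, 0, -1],
    [-0.1, -1, -0.05, 0, -1],
    [-0.1, -1, -0.05, 0, -1],
    [-0.1, -1, -0.05, 0, -1],
  ],
)

```text
clock: 3.4
tool_pos: [0.5053, 0.1266, 0.3088]
eef_rot: [0.04, 0.999, 0.0, 0.0]
wrist_force: [0.1, -0.1, -0.1]
grip_width: 0.0852
grasp_force: 0.0
```

Emit:
play_rows(
  series=[
    [-0.1, -1, -0.05, 0, -1],
    [-0.1, -1, -0.05, 0, -1],
    [-0.1, -1, -0.05, 0, -1],
    [-0.1, -1, -0.05, 0, -1],
    [-0.1, -1, -0.05, 0, -1],
  ],
)

```text
clock: 3.9
tool_pos: [0.5081, -0.0241, 0.3163]
eef_rot: [0.04, 0.999, 0.0, 0.0]
wrist_force: [-1.2, -0.3, 0.3]
grip_width: 0.0855
grasp_force: 0.0
```

Emit:
play_rows(
  series=[
    [-0.1, -1, -0.05, 0, -1],
    [-0.1, -1, -0.05, 0, -1],
    [-0.1, -1, -0.05, 0, -1],
    [-0.1, -1, -0.05, 0, -1],
    [-0.1, -1, -0.05, 0, -1],
  ],
)

```text
clock: 4.4
tool_pos: [0.511, -0.1747, 0.3238]
eef_rot: [0.04, 0.999, 0.0, 0.0]
wrist_force: [0.3, 0.4, 0.1]
grip_width: 0.0854
grasp_force: 0.0
```

Emit:
play_rows(
  series=[
    [-0.1, -1, -0.05, 0, -1],
    [-0.1, -1, -0.05, 0, -1],
    [-0.1, -1, -0.05, 0, -1],
    [0, 0, 0, 0, -1],
  ],
)

```text
clock: 4.8
tool_pos: [0.5112, -0.2692, 0.3284]
eef_rot: [0.044, 0.999, -0.002, 0.0]
wrist_force: [-1.0, -0.3, 0.5]
grip_width: 0.0858
grasp_force: 0.0
```

Run:
```python
from h import *
c=snap('wrist','w1.png');im=c['color'][:,:,::-1]
hsv=cv2.cvtColor(im,cv2.COLOR_BGR2HSV)
rd=cv2.inRange(hsv,(0,170,90),(5,255,255))|cv2.inRange(hsv,(172,170,90),(180,255,255))
n,l,s,ce=cv2.connectedComponentsWithStats(rd)
for i in range(1,n):
    if s[i,4]>40: print('red',ce[i],s[i].tolist(),atz(c,ce[i],.147).round(4),atz(c,ce[i],.156).round(4))
for q in ['hasp_roll','lid_handle','drybox']: print(q,imaging.search_frame('wrist',q)[:3])
print(manip.get_state()['tool_pos'],c['mount'].round(3).tolist())
```

```text
red [318.25965379 154.06790945] [299, 144, 39, 21, 751] [ 0.4837 -0.2401  0.147 ] [ 0.4825 -0.2407  0.156 ]
red [171.02956989 201.44354839] [157, 194, 29, 15, 372] [ 0.512  -0.3637  0.147 ] [ 0.5099 -0.3607  0.156 ]
hasp_roll [{'position': [169.3, 170.9], 'p': 0.59}]
lid_handle [{'position': [256.5, 201.5], 'p': 0.75}]
drybox [{'position': [248.7, 199.5], 'p': 0.81}, {'position': [168.8, 177.8], 'p': 0.47}]
[ 0.51320572 -0.26251313  0.32784049] [[-0.0, 0.96, 0.28, 0.07], [1.0, 0.0, 0.001, -0.0], [0.001, 0.28, -0.96, -0.118], [0.0, 0.0, 0.0, 1.0]]
```

View pics/w1.png

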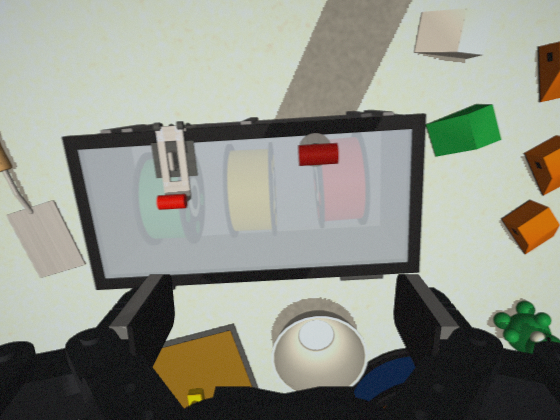

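The wrist view shows the handle at (318,154) and the lip at (171,201). Their spacing of 126.5 mm matches the given geometry, so the box is at (0.527,-0.305) with yaw -5°. Spools are green, yellow and red.

Run:
```python
from h import *
print(manip.get_state()['qpos'])
mv([.512,-.3637,.205],175); mv([.512,-.3637,.157],175)
def arc(r,s,ths):
    # s=+1 hasp (x+,toward -x), s=-1 lid
    P=[]
    for t in ths:
        x,z=r
        P.append((x*np.cos(t)-z*np.sin(t),z*np.cos(t)+x*np.sin(t)) if s>0 else (x*np.cos(t)+z*np.sin(t),z*np.cos(t)-x*np.sin(t)))
    P=np.array(P);d=np.diff(P,axis=0)/.03
    print([[round(-a,2),round(-b,2)] for a,b in d])
arc((.06,.018),1,np.linspace(0,2.2,11))
arc((-.12,.038),-1,np.linspace(0,1.7,11))
```

```text
[-0.14052702  0.15104914  0.64357398  1.5479552  -0.09180607  1.47340067
  1.99860482]
phi0 175.5 turn 0.08 shift [-0.25, -3.36, 4.09]  |159mm|
phi0 175.5 turn 0.08 shift [-0.25, -3.36, 5.69]  |199mm|
[[np.float64(0.18), np.float64(-0.42)], [np.float64(0.27), np.float64(-0.37)], [np.float64(0.34), np.float64(-0.31)], [np.float64(0.4), np.float64(-0.22)], [np.float64(0.44), np.float64(-0.13)], [np.float64(0.46), np.float64(-0.03)], [np.float64(0.45), np.float64(0.07)], [np.float64(0.43), np.float64(0.17)], [np.float64(0.38), np.float64(0.26)], [np.float64(0.32), np.float64(0.33)]]
[[np.float64(-0.27), np.float64(-0.66)], [np.float64(-0.38), np.float64(-0.6)], [np.float64(-0.48), np.float64(-0.53)], [np.float64(-0.56), np.float64(-0.44)], [np.float64(-0.63), np.float64(-0.34)], [np.float64(-0.67), np.float64(-0.23)], [np.float64(-0.7), np.float64(-0.11)], [np.float64(-0.71), np.float64(0.01)], [np.float64(-0.7), np.float64(0.13)], [np.float64(-0.67), np.float64(0.24)]]
```

Emit:
play_rows(
  series=[
    [-0.06, -0.85, 0.9, 0.08, -0.3],
    [-0.06, -0.85, 1, 0, -0.3],
    [-0.06, -0.85, 1, 0, -0.3],
    [-0.06, -0.8, 1, 0, -0.3],
    [0, 0, 0, 0, -0.3],
  ],
)

```text
clock: 5.5
tool_pos: [0.5084, -0.3651, 0.2063]
eef_rot: [0.046, 0.999, 0.001, -0.004]
wrist_force: [-0.1, 1.0, -0.3]
grip_width: 0.0555
grasp_force: 0.0
```

Run:
```python
from h import *
mv([.512,-.3637,.157],175)
```

```text
phi0 174.8 turn -0.04 shift [-0.11, 0.06, 1.64]  |49mm|
```

Emit:
play_rows(
  series=[
    [-0.11, 0.05, 0.5, 0, -0.3],
    [0, 0, 0.6, 0, -0.3],
    [0, 0, 0.5, 0, -0.3],
    [0, 0, 0, 0, 0.8],
    [0, 0, 0, 0, 0.8],
  ],
  force=25,
)

```text
clock: 6.0
tool_pos: [0.5154, -0.3626, 0.1634]
eef_rot: [0.044, 0.999, 0.0, 0.0]
wrist_force: [0.2, 0.2, -0.1]
grip_width: 0.0272
grasp_force: 0.0
```

Emit:
play_rows(
  series=[
    [0, 0, 0, 0, 0.8],
    [0, 0, 0, 0, 0.8],
  ],
)

```text
clock: 6.2
tool_pos: [0.5155, -0.3629, 0.1639]
eef_rot: [0.044, 0.999, 0.0, 0.001]
wrist_force: [-0.3, 2.8, 1.1]
grip_width: 0.0213
grasp_force: 24.7
```

Emit:
play_rows(
  series=[
    [0.18, 0, -0.42, 0, 0.8],
    [0.27, 0, -0.37, 0, 0.8],
    [0.34, 0, -0.31, 0, 0.8],
    [0.4, 0, -0.22, 0, 0.8],
    [0.44, 0, -0.13, 0, 0.8],
  ],
)

```text
clock: 6.7
tool_pos: [0.4653, -0.3609, 0.2081]
eef_rot: [0.045, 0.999, -0.002, 0.002]
wrist_force: [2.9, -4.9, -3.8]
grip_width: 0.0209
grasp_force: 24.6
```

Emit:
play_rows(
  series=[
    [0.46, 0, -0.03, 0, 0.8],
    [0.45, 0, 0.07, 0, 0.8],
    [0.43, 0, 0.17, 0, 0.8],
    [0.38, 0, 0.26, 0, 0.8],
    [0.32, 0, 0.33, 0, 0.8],
  ],
)

```text
clock: 7.2
tool_pos: [0.4031, -0.3588, 0.1865]
eef_rot: [0.046, 0.999, -0.004, 0.002]
wrist_force: [-3.1, -7.7, 7.5]
grip_width: 0.0212
grasp_force: 28.1
```

Emit:
play_rows(
  series=[
    [0, 0, 0, 0, 0],
    [0, 0, 0, 0, -0.3],
    [0, 0, -0.5, 0, -0.3],
    [0, 0, -1, 0, -0.3],
    [0, 0, -1, 0, -0.3],
  ],
)

```text
clock: 7.7
tool_pos: [0.4052, -0.3531, 0.2592]
eef_rot: [0.044, 0.999, 0.0, -0.0]
wrist_force: [0.4, -0.6, 0.1]
grip_width: 0.0551
grasp_force: 0.0
```

Run:
```python
from h import *
c=snap('wrist','w2.png')
for q in ['hasp_roll','lid_handle']: print(q,imaging.search_frame('wrist',q)[:3])
mv([.4825,-.2407,.225],175)
```

```text
hasp_roll [{'position': [274.3, 246.5], 'p': 0.72}]
lid_handle [{'position': [335.1, 315.2], 'p': 0.92}]
phi0 175.0 turn -0.01 shift [-2.19, 3.99, 1.19]  |141mm|
```

View pics/w2.png

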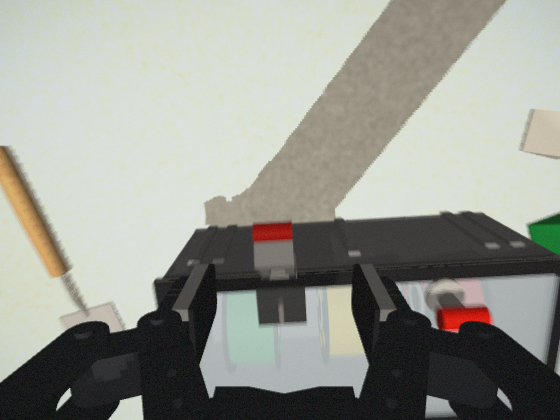

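The hasp lip, now at (272,232), hangs outside the front wall, so the hasp is off. The handle is at (463,318).

Emit:
play_rows(
  series=[
    [-0.44, 0.8, 0, 0, -0.3],
    [-0.44, 0.8, 0.2, 0, -0.3],
    [-0.44, 0.8, 0.3, 0, -0.3],
    [-0.44, 0.8, 0.35, 0, -0.3],
    [-0.44, 0.8, 0.35, 0, -0.3],
  ],
)

```text
clock: 8.35
tool_pos: [0.4817, -0.2384, 0.2207]
eef_rot: [0.044, 0.999, 0.0, -0.001]
wrist_force: [0.6, -0.6, 0.6]
grip_width: 0.0553
grasp_force: 0.0
```

Emit:
play_rows(
  series=[
    [0, 0, 0, 0, -0.3],
    [0, 0, 0.3, 0, -0.3],
  ],
)

```text
clock: 8.55
tool_pos: [0.4819, -0.2396, 0.2125]
eef_rot: [0.043, 0.999, -0.0, 0.0]
wrist_force: [0.7, -0.2, 0.7]
grip_width: 0.0554
grasp_force: 0.0
```

Run:
```python
from h import *
mv([.4825,-.2407,.163],175)
```

```text
phi0 175.0 turn 0.00 shift [-0.02, -0.03, 1.65]  |50mm|
```

Emit:
play_rows(
  series=[
    [0, 0, 0.6, 0, -0.3],
    [0, 0, 0.6, 0, -0.3],
    [0, 0, 0.45, 0, -0.3],
    [0, 0, 0, 0, 0.8],
    [0, 0, 0, 0, 0.8],
  ],
  force=25,
)

```text
clock: 9.05
tool_pos: [0.4806, -0.2415, 0.163]
eef_rot: [0.045, 0.999, -0.001, -0.0]
wrist_force: [0.3, 2.9, -4.6]
grip_width: 0.0293
grasp_force: 25.0
```

Emit:
play_rows(
  series=[
    [0, 0, 0, 0, 0.8],
    [0, 0, 0, 0, 0.8],
  ],
)

```text
clock: 9.25
tool_pos: [0.4808, -0.2414, 0.1633]
eef_rot: [0.045, 0.999, -0.001, -0.0]
wrist_force: [-1.4, -4.4, -2.4]
grip_width: 0.0294
grasp_force: 25.1
```

Emit:
play_rows(
  series=[
    [-0.27, 0, -0.66, 0, 0.8],
    [-0.38, 0, -0.6, 0, 0.8],
    [-0.48, 0, -0.53, 0, 0.8],
    [-0.56, 0, -0.44, 0, 0.8],
    [-0.63, 0, -0.34, 0, 0.8],
  ],
)

```text
clock: 9.75
tool_pos: [0.5501, -0.2436, 0.2405]
eef_rot: [0.044, 0.999, 0.002, -0.002]
wrist_force: [-4.1, 4.8, -3.2]
grip_width: 0.0295
grasp_force: 25.4
```

Emit:
play_rows(
  series=[
    [-0.67, 0, -0.23, 0, 0.8],
    [-0.7, 0, -0.11, 0, 0.8],
    [-0.71, 0, 0.01, 0, 0.8],
    [-0.7, 0, 0.13, 0, 0.8],
    [-0.67, 0, 0.24, 0, 0.8],
  ],
)

```text
clock: 10.25
tool_pos: [0.657, -0.2468, 0.2402]
eef_rot: [0.041, 0.999, 0.006, 0.001]
wrist_force: [-1.9, 13.0, 3.2]
grip_width: 0.0291
grasp_force: 24.4
```

Emit:
play_rows(
  series=[
    [0, 0, 0, 0, 0],
    [0, 0, 0, 0, -0.3],
    [0, 0, -0.6, 0, -0.3],
    [0, 0, -1, 0, -0.3],
    [0, 0, -1, 0, -0.3],
  ],
)

```text
clock: 10.75
tool_pos: [0.653, -0.2563, 0.3187]
eef_rot: [0.045, 0.999, -0.0, 0.0]
wrist_force: [0.8, -0.1, -0.5]
grip_width: 0.0555
grasp_force: 0.0
```

Run:
```python
from h import *
mv([.45,.20,.42],175)
```

```text
phi0 174.8 turn -0.03 shift [8.07, 14.56, -3.38]  |510mm|
```

Emit:
play_rows(
  series=[
    [0.3, 0.9, -0.5, 0, -1],
    [0.5, 0.97, -0.5, 0, -1],
    [0.5, 0.97, -0.5, 0, -1],
    [0.55, 0.97, -0.5, 0, -1],
    [0.55, 0.97, -0.5, 0, -1],
  ],
)

```text
clock: 11.25
tool_pos: [0.5937, -0.1062, 0.3937]
eef_rot: [0.045, 0.999, 0.0, 0.001]
wrist_force: [1.3, 0.9, 0.2]
grip_width: 0.0854
grasp_force: 0.0
```

Emit:
play_rows(
  series=[
    [0.55, 0.97, -0.5, 0, -1],
    [0.55, 0.97, -0.4, 0, -1],
    [0.55, 0.97, 0, 0, -1],
    [0.55, 0.97, 0, 0, -1],
    [0.55, 0.97, 0, 0, -1],
  ],
)

```text
clock: 11.75
tool_pos: [0.5246, 0.0459, 0.4203]
eef_rot: [0.045, 0.999, 0.001, 0.001]
wrist_force: [0.6, 0.3, 0.1]
grip_width: 0.0855
grasp_force: 0.0
```

Emit:
play_rows(
  series=[
    [0.55, 0.97, 0, 0, -1],
    [0.55, 0.97, 0, 0, -1],
    [0.6, 0.97, 0, 0, -1],
    [0.6, 0.97, 0, 0, -1],
    [0.6, 1, 0, 0, -1],
  ],
)

```text
clock: 12.25
tool_pos: [0.4513, 0.1994, 0.4202]
eef_rot: [0.046, 0.999, 0.001, 0.001]
wrist_force: [0.6, -0.6, -0.1]
grip_width: 0.0857
grasp_force: 0.0
```

Emit:
play_rows(
  series=[
    [0, 0, 0, 0, -1],
    [0, 0, 0, 0, -1],
  ],
)

```text
clock: 12.45
tool_pos: [0.4518, 0.1991, 0.4198]
eef_rot: [0.044, 0.999, 0.0, 0.001]
wrist_force: [-0.3, -1.2, -0.4]
grip_width: 0.0852
grasp_force: 0.0
```

```bash
cat >> h.py <<'E'
def chocks(c,z=.018):
    hsv=cv2.cvtColor(c['color'],cv2.COLOR_RGB2HSV)
    m=cv2.inRange(hsv,(5,170,90),(17,255,255))
    n,l,s,ce=cv2.connectedComponentsWithStats(m)
    for i in range(1,n):
        if s[i,4]>150:
            r=cv2.minAreaRect(np.argwhere(l==i)[:,::-1].astype(np.float32))
            print('orange',ce[i].round(),s[i,4],atz(c,ce[i],z).round(3),[atz(c,p,z)[:2].round(3).tolist() for p in cv2.boxPoints(r)])
E
python3 - <<'E'
from h import *
c=snap('wrist','w3.png'); print(manip.get_state()['tool_pos'],c['camera_matrix'][0,0]); chocks(c)
np.save('w3.npy',c['world_to_cam'])
c2=snap('scene'); g=cv2.convertScaleAbs(c2['color'][:,:,::-1],alpha=1.5)[150:330,140:300]
w=c['color'][:,:,::-1]; g=cv2.resize(g,None,fx=2.33,fy=2.33)
cv2.imwrite('pics/sc3.png',g)
E
```

```text
[0.45230484 0.19816211 0.41971682] 374.264412319824
orange [397.  95.] 426 [0.387 0.356 0.018] [[0.383, 0.314], [0.364, 0.396], [0.394, 0.407], [0.413, 0.324]]
orange [435. 116.] 262 [0.418 0.406 0.018] [[0.393, 0.383], [0.393, 0.419], [0.439, 0.426], [0.44, 0.389]]
orange [335. 122.] 784 [0.415 0.272 0.018] [[0.433, 0.219], [0.366, 0.272], [0.408, 0.328], [0.477, 0.276]]
orange [277. 128.] 914 [0.416 0.193 0.018] [[0.394, 0.146], [0.385, 0.247], [0.449, 0.255], [0.46, 0.151]]
orange [388. 122.] 152 [0.421 0.343 0.018] [[0.423, 0.317], [0.406, 0.319], [0.418, 0.378], [0.435, 0.376]]
orange [167. 154.] 1031 [0.437 0.039 0.018] [[0.409, 0.01], [0.399, 0.057], [0.458, 0.067], [0.47, 0.019]]
orange [376. 174.] 1710 [0.491 0.326 0.018] [[0.457, 0.202], [0.46, 0.435], [0.533, 0.444], [0.53, 0.202]]
orange [182. 224.] 1198 [0.539 0.042 0.018] [[0.528, 0.005], [0.502, 0.051], [0.554, 0.077], [0.582, 0.031]]
orange [412. 243.] 2727 [0.599 0.378 0.018] [[0.561, 0.22], [0.537, 0.477], [0.622, 0.496], [0.649, 0.228]]
orange [343. 215.] 189 [0.547 0.276 0.018] [[0.533, 0.256], [0.537, 0.302], [0.565, 0.301], [0.56, 0.254]]
orange [300. 255.] 1386 [0.603 0.21  0.018] [[0.609, 0.131], [0.511, 0.245], [0.578, 0.3], [0.684, 0.185]]
orange [179. 270.] 1004 [0.613 0.025 0.018] [[0.609, -0.016], [0.575, 0.028], [0.624, 0.06], [0.66, 0.016]]
```

View pics/w3.png

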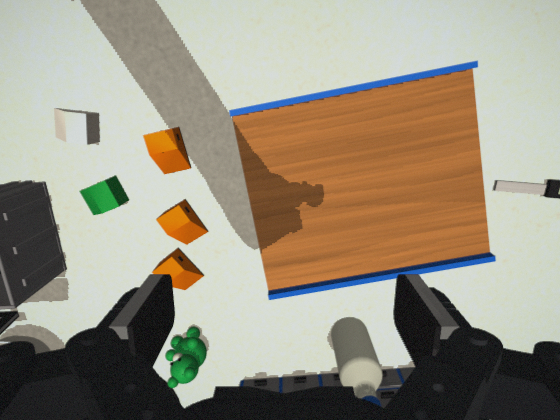

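View pics/sc3.png

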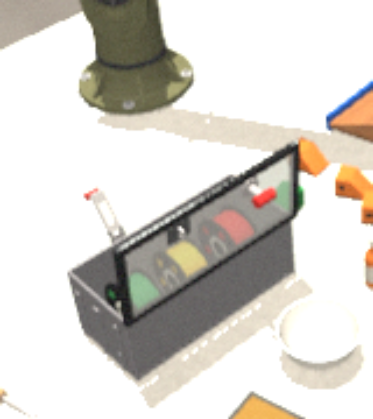

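The wrist view shows the deck corners at about (234,117), (474,70), (493,257) and (268,293), and the chocks at (167,150), (182,222) and (180,270). The scene crop shows the lid standing open at about 100° with the hasp off.

Run:
```python
from h import *
c=snap('wrist')
A=[atz(c,(234,117),.020),atz(c,(474,70),.020),atz(c,(493,257),.046),atz(c,(268,293),.046)]
for a in A: print(a.round(4))
ang=lambda a,b:np.degrees(np.arctan2(b[1]-a[1],b[0]-a[0]))
print('y dir',ang(A[0],A[1])-90,ang(A[3],A[2])-90,'x dir',ang(A[0],A[3]),ang(A[1],A[2]),np.linalg.norm((A[1]-A[0])[:2]),np.linalg.norm((A[3]-A[0])[:2]),np.linalg.norm((A[2]-A[1])[:2]))
print('mid',np.mean(A,0))
# model fit
from scipy.optimize import least_squares
def model(p):
    x,y,t=p;out=[]
    for X,Y,Z in [(-.175,-.16,.020),(-.175,.16,.020),(.075,.16,.046),(.075,-.16,.046)]:
        out.append([x+np.cos(t)*X-np.sin(t)*Y,y+np.sin(t)*X+np.cos(t)*Y])
    return np.array(out)
f=least_squares(lambda p:(model(p)-np.array(A)[:,:2]).ravel(),[.53,.3,.1]);print('slope',f.x,np.degrees(f.x[2]),f.fun.round(4))
def sl(X,Y): x,y,t=f.x;return x+np.cos(t)*X-np.sin(t)*Y,y+np.sin(t)*X+np.cos(t)*Y
for Y in (-.1,0,.1): print(Y,'chock',np.round(sl(-.04,Y),3),'spool',np.round(sl(.02,Y),3))
hsv=cv2.cvtColor(c['color'],cv2.COLOR_RGB2HSV)
m=cv2.inRange(hsv,(4,170,80),(18,255,255));m[:,212:]=0
n,l,s,ce=cv2.connectedComponentsWithStats(m)
im=c['color'][100:320,130:220,::-1]
cv2.imwrite('pics/ch.png',cv2.resize(im,None,fx=2.7,fy=2.7,interpolation=cv2.INTER_CUBIC))
```

```text
[0.3965 0.1358 0.02  ]
[0.3665 0.4532 0.02  ]
[0.6208 0.4801 0.046 ]
[0.648  0.1564 0.046 ]
y dir 5.395275032168172 4.794826972190293 x dir 4.6855152496278105 6.029144440334508 0.31880244385625495 0.25230699392456546 0.2557067920899821
mid [0.50794637 0.30636937 0.033     ]
slope [0.55774098 0.31089672 0.09067135] 5.195085396934326 [ 0.0015 -0.0001  0.0025  0.0012 -0.0029 -0.003  -0.001   0.0019]
-0.1 chock [0.527 0.208] spool [0.587 0.213]
0 chock [0.518 0.307] spool [0.578 0.313]
0.1 chock [0.509 0.407] spool [0.569 0.412]
```

View pics/ch.png

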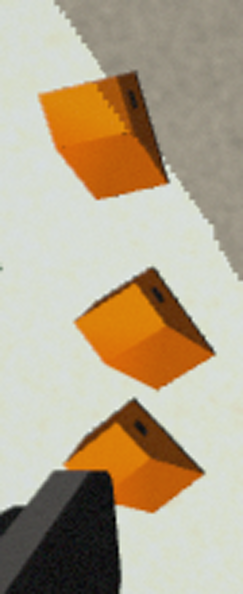

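Slope is at (0.558,0.311), yaw 5.2°. The crop shows all three wedges with their ramps pointing away from the robot and slightly left. I'll fetch the farthest chock, A, first.

```bash
cat >> h.py <<'E'
SL=(.558,.311,np.radians(5.2))
def sl(X,Y): x,y,t=SL;return x+np.cos(t)*X-np.sin(t)*Y,y+np.sin(t)*X+np.cos(t)*Y
def grip(x,y,yaw,off=.012): a=np.radians(yaw);return x-off*np.cos(a),y-off*np.sin(a)
E
python3 - <<'E'
from h import *
mv([*grip(.614,.024,35),.15],215)
c=snap('top'); print('bear',atz(c,(270,163),.045))
E
```

```text
phi0 174.7 turn -6.71 shift [-0.68, -7.83, 8.98]  |358mm|
bear [0.75427885 0.01923062 0.045     ]
```

Emit:
play_rows(
  series=[
    [0, 0, 0.5, -1, -1],
    [0, 0, 0.5, -1, -1],
    [0, 0, 0.5, -1, -1],
    [0, 0, 0.5, -1, -1],
    [0, 0, 0.5, -1, -1],
  ],
)

```text
clock: 13.15
tool_pos: [0.4525, 0.1984, 0.3434]
eef_rot: [-0.217, 0.976, 0.0, 0.0]
wrist_force: [0.1, -0.0, -0.1]
grip_width: 0.0858
grasp_force: 0.0
```

Emit:
play_rows(
  series=[
    [0, 0, 0.5, -1, -1],
    [0, 0, 0.5, -0.7, -1],
    [-0.1, -1, 0.6, 0, -1],
    [-0.1, -1, 0.6, 0, -1],
    [-0.1, -1, 0.6, 0, -1],
  ],
)

```text
clock: 13.65
tool_pos: [0.5121, 0.1292, 0.2595]
eef_rot: [-0.301, 0.954, -0.0, 0.0]
wrist_force: [0.0, -0.7, -0.3]
grip_width: 0.0849
grasp_force: 0.0
```

Emit:
play_rows(
  series=[
    [-0.1, -1, 0.7, 0, -1],
    [-0.1, -1, 0.8, 0, -1],
    [-0.1, -1, 0.9, 0, -1],
    [-0.1, -1, 0.8, 0, -1],
    [0, -0.8, 0.4, 0, -1],
  ],
)

```text
clock: 14.15
tool_pos: [0.6036, 0.0172, 0.1495]
eef_rot: [-0.3, 0.954, -0.0, -0.001]
wrist_force: [-0.1, -0.7, 0.2]
grip_width: 0.0852
grasp_force: 0.0
```

Emit:
play_rows(
  series=[
    [0, 0, 0, 0, -1],
    [0, 0, 0, 0, -1],
  ],
)

```text
clock: 14.35
tool_pos: [0.6037, 0.0188, 0.1516]
eef_rot: [-0.3, 0.954, -0.0, -0.0]
wrist_force: [0.0, 0.0, 0.4]
grip_width: 0.0853
grasp_force: 0.0
```

Run:
```python
from h import *
c=snap('wrist','w4.png');chocks(c,.036);print(manip.get_state()['qpos'])
mv([*grip(.614,.024,35),.03],215)
```

```text
orange [467.  28.] 4754 [0.454 0.04  0.036] [[0.476, 0.015], [0.422, 0.025], [0.423, 0.06], [0.48, 0.052]]
orange [372. 152.] 5058 [0.54  0.039 0.036] [[0.574, 0.031], [0.521, 0.011], [0.507, 0.049], [0.559, 0.073]]
orange [523. 277.] 4374 [0.547 0.177 0.036] [[0.595, 0.156], [0.479, 0.134], [0.473, 0.205], [0.594, 0.237]]
orange [281. 224.] 3871 [0.611 0.02  0.036] [[0.642, 0.016], [0.602, -0.009], [0.581, 0.023], [0.62, 0.05]]
orange [ 41. 256.] 1711 [ 0.722 -0.099  0.036] [[0.716, -0.122], [0.697, -0.094], [0.73, -0.079], [0.75, -0.107]]
[-0.45309395  0.31044329  0.44981993  1.71343661 -0.14649261  1.15068403
  2.2204832 ]
phi0 -144.9 turn 0.01 shift [0.05, -0.09, 4.07]  |122mm|
```

View pics/w4.png

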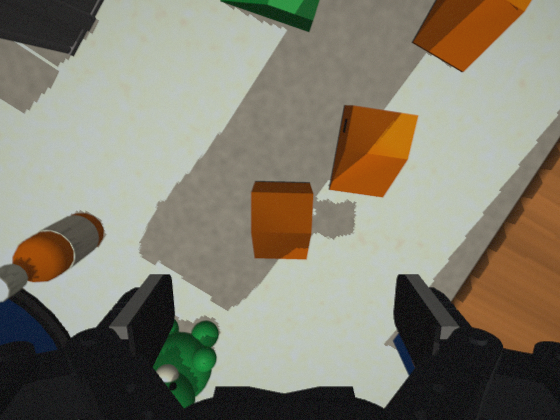

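Chock A at (281,224) is square to the jaws and centred, so I'll descend and grip.

Emit:
play_rows(
  series=[
    [0, 0, 0.8, 0, -0.6],
    [0, 0, 0.9, 0, -0.6],
    [0, 0, 0.9, 0, -0.6],
    [0, 0, 0.8, 0, -0.6],
    [0, 0, 0.6, 0, -0.6],
  ],
  force=40,
)

```text
clock: 14.9
tool_pos: [0.6033, 0.022, 0.0315]
eef_rot: [-0.303, 0.953, 0.001, 0.0]
wrist_force: [-0.5, -0.2, 1.3]
grip_width: 0.0682
grasp_force: 0.0
```

Emit:
play_rows(
  series=[
    [0, 0, 0, 0, -0.6],
    [0, 0, 0, 0, 0.6],
    [0, 0, 0, 0, 0.6],
    [0, 0, 0, 0, 0.6],
    [0, 0, 0, 0, 0.6],
  ],
)

```text
clock: 15.4
tool_pos: [0.6054, 0.0206, 0.0341]
eef_rot: [-0.302, 0.953, -0.0, 0.002]
wrist_force: [-1.6, 0.6, 6.6]
grip_width: 0.0392
grasp_force: 42.0
```

Emit:
play_rows(
  series=[
    [0, 0, -0.5, 0, 0.6],
    [0, 0, -1, 1, 0.6],
    [0, 0, -1, 1, 0.6],
    [0, 0, -1, 1, 0.6],
    [0, 0, -0.5, 1, 0.6],
  ],
)

```text
clock: 15.9
tool_pos: [0.6049, 0.02, 0.1558]
eef_rot: [-0.094, 0.996, 0.0, 0.002]
wrist_force: [0.5, -0.1, -0.3]
grip_width: 0.0393
grasp_force: 41.0
```

Emit:
play_rows(
  series=[
    [0, 0, 0, 1, 0.6],
    [0, 0, 0, 0, 0.6],
  ],
)

```text
clock: 16.1
tool_pos: [0.6039, 0.0203, 0.1534]
eef_rot: [-0.044, 0.999, 0.0, 0.001]
wrist_force: [1.3, -0.1, -2.3]
grip_width: 0.0394
grasp_force: 41.0
```

Run:
```python
from h import *
mv([*sl(-.052,.1),.14],185.2)
mv([*sl(-.052,.1),.068],185.2)
```

```text
phi0 -174.9 turn -0.02 shift [2.38, 13.12, 0.45]  |400mm|
phi0 -174.9 turn -0.02 shift [2.38, 13.12, 2.85]  |409mm|
```

Emit:
play_rows(
  series=[
    [0.2, 1, 0, 0, 0.6],
    [0.2, 1, 0, 0, 0.6],
    [0.2, 1, 0, 0, 0.6],
    [0.2, 1, 0, 0, 0.6],
    [0.2, 1, 0, 0, 0.6],
  ],
)

```text
clock: 16.6
tool_pos: [0.5595, 0.1679, 0.1518]
eef_rot: [-0.046, 0.999, -0.0, -0.001]
wrist_force: [0.3, -0.1, -1.4]
grip_width: 0.0396
grasp_force: 41.1
```

Emit:
play_rows(
  series=[
    [0.2, 1, 0, 0, 0.6],
    [0.2, 1, 0, 0, 0.6],
    [0.2, 1, 0, 0, 0.6],
    [0.2, 1, 0, 0, 0.6],
    [0.2, 1, 0, 0, 0.6],
  ],
)

```text
clock: 17.1
tool_pos: [0.5163, 0.3145, 0.1517]
eef_rot: [-0.046, 0.999, -0.0, -0.0]
wrist_force: [0.2, 0.1, -1.4]
grip_width: 0.0393
grasp_force: 41.1
```

Emit:
play_rows(
  series=[
    [0.18, 1, 0.2, 0, 0.6],
    [0.1, 1, 0.2, 0, 0.6],
    [0.1, 1, 0.2, 0, 0.6],
    [0, 0.12, 0.3, 0, 0.6],
    [0, 0, 0, 0, 0.6],
  ],
)

```text
clock: 17.6
tool_pos: [0.4958, 0.4061, 0.1229]
eef_rot: [-0.047, 0.999, -0.001, -0.002]
wrist_force: [-0.0, -0.9, -1.6]
grip_width: 0.0394
grasp_force: 41.1
```

Run:
```python
from h import *
mv([*sl(-.052,.1),.070],185.2)
```

```text
phi0 -174.7 turn 0.02 shift [-0.05, -0.01, 1.76]  |53mm|
```

Emit:
play_rows(
  series=[
    [0, 0, 0.7, 0, 0.6],
    [0, 0, 0.7, 0, 0.6],
    [0, 0, 0.4, 0, 0.6],
    [0, 0, 0.05, 0, 0.6],
    [0, 0, 0, 0, 0.6],
  ],
)

```text
clock: 18.1
tool_pos: [0.4983, 0.4047, 0.0696]
eef_rot: [-0.044, 0.999, -0.0, 0.0]
wrist_force: [0.3, 0.1, -1.7]
grip_width: 0.0389
grasp_force: 40.3
```

Emit:
play_rows(
  series=[
    [0, 0, 0, 0, -0.2],
    [0, 0, 0, 0, -0.6],
    [0, 0, 0, 0, -0.6],
    [0, 0, -0.5, 0, -0.6],
    [0, 0, -1, 0, -0.6],
  ],
)

```text
clock: 18.6
tool_pos: [0.4962, 0.4049, 0.1134]
eef_rot: [-0.045, 0.999, -0.002, -0.002]
wrist_force: [0.7, -0.1, -1.1]
grip_width: 0.0683
grasp_force: 0.0
```

Emit:
play_rows(
  series=[
    [0, 0, -0.8, -1, -0.6],
    [0, 0, -0.6, -1, -0.6],
    [0, 0, 0, -1, -0.6],
    [0, 0, 0, -0.45, -0.6],
    [0, 0, 0, 0, -0.6],
  ],
)

```text
clock: 19.1
tool_pos: [0.498, 0.4062, 0.158]
eef_rot: [-0.223, 0.975, 0.001, 0.001]
wrist_force: [-0.2, 0.8, -0.7]
grip_width: 0.068
grasp_force: 0.0
```

Run:
```python
from h import *
c=snap('wrist','w5.png');chocks(c,.06)
mv([*grip(.540,.042,26),.12],206)
```

```text
orange [295.  17.] 875 [0.395 0.361 0.06 ] [[0.401, 0.336], [0.376, 0.377], [0.389, 0.386], [0.415, 0.344]]
orange [24. 35.] 550 [0.464 0.237 0.06 ] [[0.48, 0.228], [0.458, 0.223], [0.446, 0.251], [0.467, 0.256]]
orange [235.  25.] 188 [0.412 0.335 0.06 ] [[0.411, 0.328], [0.405, 0.339], [0.415, 0.344], [0.421, 0.332]]
orange [367.  35.] 159 [0.386 0.4   0.06 ] [[0.391, 0.391], [0.383, 0.391], [0.382, 0.409], [0.39, 0.409]]
orange [384.  65.] 430 [0.395 0.415 0.06 ] [[0.403, 0.388], [0.394, 0.387], [0.388, 0.442], [0.397, 0.443]]
orange [305.  83.] 1118 [0.421 0.381 0.06 ] [[0.436, 0.347], [0.416, 0.346], [0.407, 0.407], [0.428, 0.41]]
orange [55. 92.] 1793 [0.485 0.259 0.06 ] [[0.505, 0.229], [0.467, 0.234], [0.464, 0.293], [0.503, 0.291]]
orange [386. 119.] 565 [0.419 0.43  0.06 ] [[0.423, 0.413], [0.4, 0.434], [0.412, 0.45], [0.436, 0.429]]
orange [ 46. 121.] 286 [0.503 0.259 0.06 ] [[0.508, 0.245], [0.488, 0.267], [0.499, 0.274], [0.519, 0.252]]
orange [ 89. 148.] 158 [0.506 0.286 0.06 ] [[0.51, 0.275], [0.496, 0.293], [0.503, 0.298], [0.517, 0.28]]
orange [366. 154.] 340 [0.441 
[... 392 characters left out ...]
454]]
orange [ 37. 230.] 955 [0.568 0.272 0.06 ] [[0.592, 0.254], [0.562, 0.249], [0.545, 0.294], [0.575, 0.3]]
orange [ 91. 248.] 333 [0.565 0.305 0.06 ] [[0.585, 0.3], [0.552, 0.292], [0.544, 0.31], [0.577, 0.319]]
orange [ 39. 282.] 1733 [0.602 0.283 0.06 ] [[0.621, 0.255], [0.581, 0.255], [0.574, 0.316], [0.615, 0.318]]
orange [123. 289.] 403 [0.583 0.332 0.06 ] [[0.599, 0.319], [0.567, 0.323], [0.57, 0.345], [0.602, 0.342]]
orange [304. 299.] 220 [0.54 0.44 0.06] [[0.545, 0.429], [0.527, 0.44], [0.536, 0.451], [0.554, 0.44]]
orange [285. 328.] 695 [0.564 0.438 0.06 ] [[0.58, 0.411], [0.562, 0.408], [0.552, 0.463], [0.57, 0.468]]
phi0 -154.3 turn -0.04 shift [4.46, -11.52, 1.25]  |373mm|
```

Emit:
play_rows(
  series=[
    [0.37, -0.96, 0, 0, -0.6],
    [0.37, -0.96, 0, 0, -0.6],
    [0.37, -0.96, 0, 0, -0.6],
    [0.37, -0.96, 0, 0, -0.6],
    [0.37, -0.96, 0, 0, -0.6],
  ],
)

```text
clock: 19.65
tool_pos: [0.5104, 0.2509, 0.1569]
eef_rot: [-0.223, 0.975, 0.0, 0.0]
wrist_force: [0.1, -1.0, -0.8]
grip_width: 0.0682
grasp_force: 0.0
```

Emit:
play_rows(
  series=[
    [0.37, -0.96, 0, 0, -0.6],
    [0.37, -0.96, 0, 0, -0.6],
    [0.37, -0.96, 0, 0, -0.6],
    [0.37, -0.96, 0, 0, -0.6],
    [0.37, -0.96, 0, 0, -0.6],
  ],
)

```text
clock: 20.15
tool_pos: [0.5231, 0.0971, 0.157]
eef_rot: [-0.223, 0.975, 0.0, 0.0]
wrist_force: [-0.7, 0.4, -0.4]
grip_width: 0.0688
grasp_force: 0.0
```

Emit:
play_rows(
  series=[
    [0.38, -0.96, 0.2, 0, -0.6],
    [0.38, -0.96, 0.3, 0, -0.6],
    [0, 0, 0, 0, -0.6],
    [0, 0, 0, 0, -0.6],
  ],
)

```text
clock: 20.55
tool_pos: [0.5276, 0.036, 0.1417]
eef_rot: [-0.222, 0.975, 0.0, 0.0]
wrist_force: [-0.4, 0.9, -0.6]
grip_width: 0.0683
grasp_force: 0.0
```

Run:
```python
from h import *
c=snap('wrist');hsv=cv2.cvtColor(c['color'],cv2.COLOR_RGB2HSV)
m=cv2.inRange(hsv,(4,170,60),(18,255,255));n,l,s,ce=cv2.connectedComponentsWithStats(m)
for i in range(1,n):
    if s[i,4]>1500: print(ce[i].round(),s[i].tolist(),cv2.minAreaRect(np.argwhere(l==i)[:,::-1].astype(np.float32)),atz(c,ce[i],.027).round(3))
print(imaging.search_frame('wrist','chock0'))
mv([*grip(.540,.042,26),.032],206)
```

```text
[362.  75.] [311, 14, 107, 124, 7801] ((362.8175048828125, 77.75181579589844), (75.52520751953125, 112.94607543945312), 19.98310661315918) [0.431 0.04  0.027]
[286. 225.] [254, 186, 64, 80, 4725] ((286.0765075683594, 225.52008056640625), (78.19891357421875, 63.11552429199219), 88.75463104248047) [0.534 0.039 0.027]
[511. 253.] [449, 194, 111, 112, 3221] ((515.7169189453125, 242.1982421875), (118.8514633178711, 101.6406478881836), 18.121862411499023) [0.486 0.184 0.027]
[{'position': [286.2, 224.3], 'p': 0.83}, {'position': [359.7, 72.9], 'p': 0.77}, {'position': [163.1, 89.2], 'p': 0.75}]
phi0 -154.1 turn -0.02 shift [-0.03, -0.05, 3.66]  |110mm|
```

Emit:
play_rows(
  series=[
    [0, 0, 0.8, 0, -0.6],
    [0, 0, 0.9, 0, -0.6],
    [0, 0, 0.9, 0, -0.6],
    [0, 0, 0.8, 0, -0.6],
    [0, 0, 0.25, 0, -0.6],
  ],
  force=40,
)

```text
clock: 21.15
tool_pos: [0.5259, 0.038, 0.0298]
eef_rot: [-0.224, 0.975, 0.0, -0.002]
wrist_force: [-0.3, 0.2, 0.4]
grip_width: 0.0684
grasp_force: 0.0
```

Emit:
play_rows(
  series=[
    [0, 0, 0, 0, -0.6],
    [0, 0, 0, 0, 0.6],
    [0, 0, 0, 0, 0.6],
    [0, 0, 0, 0, 0.6],
    [0, 0, 0, 0, 0.6],
  ],
)

```text
clock: 21.65
tool_pos: [0.529, 0.0369, 0.0336]
eef_rot: [-0.223, 0.975, 0.0, 0.002]
wrist_force: [-0.1, 0.4, 6.7]
grip_width: 0.0392
grasp_force: 42.0
```

Emit:
play_rows(
  series=[
    [0, 0, -0.5, 0, 0.6],
    [0, 0, -1, 1, 0.6],
    [0, 0, -1, 1, 0.6],
    [0, 0, -1, 1, 0.6],
    [0, 0, -0.5, 0.45, 0.6],
  ],
)

```text
clock: 22.15
tool_pos: [0.5287, 0.0363, 0.1555]
eef_rot: [-0.043, 0.999, 0.001, 0.002]
wrist_force: [-0.1, -0.0, -1.8]
grip_width: 0.0393
grasp_force: 41.3
```

Emit:
play_rows(
  series=[
    [0, 0, 0, 0, 0.6],
    [0, 0, 0, 0, 0.6],
  ],
)

```text
clock: 22.35
tool_pos: [0.5272, 0.0366, 0.152]
eef_rot: [-0.045, 0.999, 0.0, 0.0]
wrist_force: [0.3, -0.4, -2.0]
grip_width: 0.0394
grasp_force: 41.3
```

Run:
```python
from h import *
mv([*sl(-.052,0),.12],185.2)
```

```text
phi0 -174.8 turn -0.01 shift [-0.12, 9.02, 1.07]  |272mm|
```

Emit:
play_rows(
  series=[
    [0, 1, 0, 0, 0.6],
    [0, 1, 0, 0, 0.6],
    [0, 1, 0, 0, 0.6],
    [0, 1, 0, 0, 0.6],
    [0, 1, 0, 0, 0.6],
  ],
)

```text
clock: 22.85
tool_pos: [0.5129, 0.1865, 0.1502]
eef_rot: [-0.045, 0.999, -0.001, -0.001]
wrist_force: [0.7, -0.1, -0.7]
grip_width: 0.0391
grasp_force: 41.2
```

Emit:
play_rows(
  series=[
    [0, 1, 0, 0, 0.6],
    [0, 1, 0.2, 0, 0.6],
    [-0.06, 1, 0.4, 0, 0.6],
    [-0.06, 1, 0.5, 0, 0.6],
    [0, 0, 0, 0, 0.6],
  ],
)

```text
clock: 23.35
tool_pos: [0.5031, 0.3101, 0.1147]
eef_rot: [-0.048, 0.999, -0.001, -0.003]
wrist_force: [-0.0, 0.0, -1.5]
grip_width: 0.0395
grasp_force: 41.1
```

Emit:
play_rows(
  series=[
    [0, 0, 0.7, 0, 0.6],
    [0, 0, 0.7, 0, 0.6],
    [0, 0, 0.3, 0, 0.6],
    [0, 0, 0, 0, 0.6],
  ],
)

```text
clock: 23.75
tool_pos: [0.5061, 0.3046, 0.0668]
eef_rot: [-0.045, 0.999, -0.001, -0.001]
wrist_force: [-0.5, 0.3, -1.5]
grip_width: 0.0394
grasp_force: 41.7
```

Run:
```python
from h import *
mv([*sl(-.052,0),.069],185.2)
```

```text
phi0 -174.9 turn -0.01 shift [-0.01, 0.06, -0.07]  |3mm|
```

Emit:
play_rows(
  series=[
    [0, 0, 0.05, 0, -0.2],
    [0, 0, 0, 0, -0.6],
    [0, 0, 0, 0, -0.6],
    [0, 0, -0.5, 0, -0.6],
    [0, 0, -1, -0.2, -0.6],
  ],
)

```text
clock: 24.25
tool_pos: [0.5057, 0.3048, 0.1105]
eef_rot: [-0.055, 0.998, -0.001, -0.002]
wrist_force: [0.5, -0.3, 1.1]
grip_width: 0.0683
grasp_force: 0.0
```

Emit:
play_rows(
  series=[
    [0, 0, -1, 0, -0.6],
    [0, 0, -0.5, 0, -0.6],
    [0, 0, 0, 0, -0.6],
  ],
)

```text
clock: 24.55
tool_pos: [0.5088, 0.3067, 0.1598]
eef_rot: [-0.055, 0.998, 0.002, 0.002]
wrist_force: [0.3, 0.2, -0.4]
grip_width: 0.0686
grasp_force: 0.0
```

Run:
```python
from h import *
mv([*grip(.434,.040,6.5,.008),.12],186.5)
```

```text
phi0 -173.7 turn -0.03 shift [3.75, -8.55, 1.33]  |283mm|
```

Emit:
play_rows(
  series=[
    [0.37, -0.85, 0, 0, -0.6],
    [0.37, -0.85, 0, 0, -0.6],
    [0.37, -0.85, 0, 0, -0.6],
    [0.37, -0.85, 0, 0, -0.6],
    [0.37, -0.85, 0, 0, -0.6],
  ],
)

```text
clock: 25.05
tool_pos: [0.4646, 0.1716, 0.1549]
eef_rot: [-0.055, 0.998, -0.001, -0.001]
wrist_force: [0.5, -0.8, 0.6]
grip_width: 0.0682
grasp_force: 0.0
```

Emit:
play_rows(
  series=[
    [0.37, -0.85, 0, 0, -0.6],
    [0.37, -0.85, 0, 0, -0.6],
    [0.37, -0.85, 0.2, 0, -0.6],
    [0.37, -0.85, 0.3, 0, -0.6],
    [0.4, -0.9, 0.3, 0, -0.6],
  ],
)

```text
clock: 25.55
tool_pos: [0.4228, 0.0376, 0.1311]
eef_rot: [-0.055, 0.998, -0.0, -0.001]
wrist_force: [1.0, -0.5, 0.2]
grip_width: 0.0683
grasp_force: 0.0
```

Emit:
play_rows(
  series=[
    [0, 0, 0, 0, -0.6],
    [0, 0, 0, 0, -0.6],
  ],
)

```text
clock: 25.75
tool_pos: [0.4233, 0.0384, 0.1316]
eef_rot: [-0.054, 0.999, 0.0, -0.001]
wrist_force: [-0.8, 0.3, -0.1]
grip_width: 0.0685
grasp_force: 0.0
```

Run:
```python
from h import *
c=snap('wrist');hsv=cv2.cvtColor(c['color'],cv2.COLOR_RGB2HSV)
m=cv2.inRange(hsv,(4,170,60),(18,255,255));n,l,s,ce=cv2.connectedComponentsWithStats(m)
for i in range(1,n):
    if s[i,4]>1500: print(ce[i].round(),s[i].tolist(),cv2.minAreaRect(np.argwhere(l==i)[:,::-1].astype(np.float32)),atz(c,ce[i],.027).round(3))
mv([*grip(.434,.040,6.5,.008),.032],186.5)
```

```text
[286. 223.] [252, 183, 68, 83, 5185] ((285.89208984375, 223.6141357421875), (81.9683837890625, 66.66873168945312), 88.40885925292969) [0.426 0.039 0.027]
[489. 254.] [433, 199, 127, 129, 3351] ((500.1287536621094, 263.992919921875), (122.93169403076172, 126.49901580810547), 81.14203643798828) [0.432 0.171 0.027]
phi0 -173.7 turn -0.03 shift [-0.07, -0.01, 3.33]  |100mm|
```

Emit:
play_rows(
  series=[
    [0, 0, 0.8, 0, -0.6],
    [0, 0, 0.8, 0, -0.6],
    [0, 0, 0.8, 0, -0.6],
    [0, 0, 0.7, 0, -0.6],
    [0, 0, 0.25, 0, -0.6],
  ],
  force=40,
)

```text
clock: 26.3
tool_pos: [0.4229, 0.0393, 0.0301]
eef_rot: [-0.056, 0.998, -0.001, -0.002]
wrist_force: [-0.9, -0.3, -0.8]
grip_width: 0.0685
grasp_force: 0.0
```

Emit:
play_rows(
  series=[
    [0, 0, 0, 0, -0.6],
    [0, 0, 0, 0, 0.6],
    [0, 0, 0, 0, 0.6],
    [0, 0, 0, 0, 0.6],
    [0, 0, 0, 0, 0.6],
  ],
)

```text
clock: 26.8
tool_pos: [0.4253, 0.039, 0.0331]
eef_rot: [-0.055, 0.998, 0.001, 0.001]
wrist_force: [-0.4, 0.6, 6.5]
grip_width: 0.0394
grasp_force: 41.1
```

Emit:
play_rows(
  series=[
    [0, 0, -0.5, 0, 0.6],
    [0, 0, -1, 0, 0.6],
    [0, 0, -1, 0.2, 0.6],
    [0, 0, -1, 0, 0.6],
    [0, 0, 0, 0, 0.6],
  ],
)

```text
clock: 27.3
tool_pos: [0.4267, 0.0391, 0.1407]
eef_rot: [-0.044, 0.999, 0.002, 0.004]
wrist_force: [-0.2, -0.5, -1.6]
grip_width: 0.0392
grasp_force: 40.6
```

Run:
```python
from h import *
mv([*sl(-.052,-.1),.12],185.2)
```

```text
phi0 -174.9 turn -0.02 shift [-3.45, 5.3, 0.69]  |191mm|
```

Emit:
play_rows(
  series=[
    [-0.58, 0.88, 0, 0, 0.6],
    [-0.58, 0.88, 0, 0, 0.6],
    [-0.58, 0.88, 0, 0, 0.6],
    [-0.58, 0.88, 0.2, 0, 0.6],
    [-0.58, 0.88, 0.2, 0, 0.6],
  ],
)

```text
clock: 27.8
tool_pos: [0.499, 0.1787, 0.1238]
eef_rot: [-0.044, 0.999, -0.0, -0.0]
wrist_force: [0.1, -0.5, -1.6]
grip_width: 0.0392
grasp_force: 40.6
```

Emit:
play_rows(
  series=[
    [-0.55, 0.9, 0.3, 0, 0.6],
    [0, 0, 0, 0, 0.6],
    [0, 0, 0.7, 0, 0.6],
    [0, 0, 0.5, 0, 0.6],
    [0, 0, 0.3, 0, 0.6],
  ],
)

```text
clock: 28.3
tool_pos: [0.5111, 0.205, 0.069]
eef_rot: [-0.044, 0.999, -0.001, -0.002]
wrist_force: [-9.5, -1.4, 18.4]
grip_width: 0.0392
grasp_force: 41.7
```

Emit:
play_rows(
  series=[
    [0, 0, 0, 0, 0.6],
  ],
)

```text
clock: 28.4
tool_pos: [0.5119, 0.2052, 0.0696]
eef_rot: [-0.044, 0.999, -0.001, -0.001]
wrist_force: [-0.4, -0.8, -1.0]
grip_width: 0.0394
grasp_force: 40.3
```

Run:
```python
from h import *
mv([*sl(-.052,-.1),.069],185.2)
```

```text
phi0 -174.9 turn -0.02 shift [-0.12, 0.04, 0.02]  |4mm|
```

Emit:
play_rows(
  series=[
    [0, 0, 0.05, 0, -0.2],
    [0, 0, 0, 0, -0.6],
    [0, 0, 0, 0, -0.6],
    [0, 0, -0.5, 0, -0.6],
    [0, 0, -1, 0, -0.6],
  ],
)

```text
clock: 28.9
tool_pos: [0.5117, 0.2054, 0.114]
eef_rot: [-0.044, 0.999, -0.001, -0.002]
wrist_force: [0.9, 0.6, 0.6]
grip_width: 0.0685
grasp_force: 0.0
```

Emit:
play_rows(
  series=[
    [0, 0.6, -1, 0, -0.6],
    [0.4, 0.6, -1, 0, -0.6],
    [0.4, 0.6, -1, 0, -0.6],
    [0.4, 0.6, -1, 0, -0.6],
    [0.4, 0.6, -1, 0, -0.6],
  ],
)

```text
clock: 29.4
tool_pos: [0.4568, 0.2919, 0.2673]
eef_rot: [-0.044, 0.999, 0.001, 0.001]
wrist_force: [0.1, 0.5, 0.3]
grip_width: 0.0681
grasp_force: 0.0
```

Emit:
play_rows(
  series=[
    [0, 0.2, -0.5, 0, -0.6],
    [0, 0, 0, 0, -0.6],
    [0, 0, 0, 0, -0.6],
  ],
)

```text
clock: 29.7
tool_pos: [0.4573, 0.2961, 0.2788]
eef_rot: [-0.044, 0.999, -0.001, -0.0]
wrist_force: [1.0, -0.6, 0.2]
grip_width: 0.0683
grasp_force: 0.0
```

Run:
```python
from h import *
c=snap('wrist','w6.png');print(imaging.search_frame('wrist','chock0'))
for r in imaging.search_frame('wrist','chock0'): print(atz(c,r['position'],.055).round(3))
for Y in (-.1,0,.1): print('expect',np.round(sl(-.04,Y),3),proj(c,[*sl(-.04,Y),.052]).round())
mv([.45,-.1,.3],175)
```

```text
[{'position': [184.6, 230.8], 'p': 0.78}, {'position': [287.3, 238.9], 'p': 0.6}, {'position': [393.0, 238.0], 'p': 0.58}]
[0.515 0.204 0.055]
[0.515 0.304 0.055]
[0.505 0.406 0.055]
expect [0.527 0.208] [189. 242.]
expect [0.518 0.307] [291. 242.]
expect [0.509 0.407] [393. 241.]
phi0 -175.0 turn 1.66 shift [-0.92, -13.16, -0.74]  |396mm|
```

View pics/w6.png

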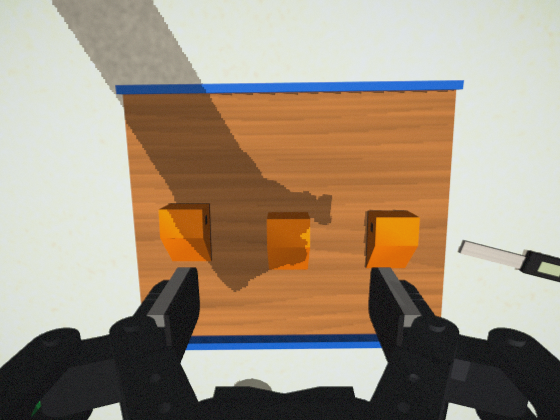

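The three chocks sit square on the deck at (185,231), (287,239) and (393,238), with ramps uphill. The y=-0.1 one lies about 9 mm lower. Next, the box.

Emit:
play_rows(
  series=[
    [0, -1, -0.1, 0.83, -0.4],
    [0, -1, -0.1, 0.83, -0.4],
    [-0.1, -1, -0.1, 0, -0.4],
    [-0.1, -1, -0.1, 0, -0.4],
    [-0.1, -1, -0.1, 0, -0.4],
  ],
)

```text
clock: 30.35
tool_pos: [0.4604, 0.1449, 0.2932]
eef_rot: [0.043, 0.999, -0.001, -0.001]
wrist_force: [0.2, -0.4, 0.1]
grip_width: 0.0599
grasp_force: 0.0
```

Emit:
play_rows(
  series=[
    [-0.1, -1, -0.1, 0, -0.4],
    [-0.1, -1, -0.1, 0, -0.4],
    [-0.1, -1, -0.1, 0, -0.4],
    [-0.1, -1, -0.1, 0, -0.4],
    [-0.1, -1, -0.1, 0, -0.4],
  ],
)

```text
clock: 30.85
tool_pos: [0.4624, -0.0057, 0.3084]
eef_rot: [0.043, 0.999, -0.0, -0.001]
wrist_force: [1.1, 0.7, -0.3]
grip_width: 0.0599
grasp_force: 0.0
```

Emit:
play_rows(
  series=[
    [-0.1, -1, -0.1, 0, -0.4],
    [-0.1, -1, -0.1, 0, -0.4],
    [-0.1, -1, -0.1, 0, -0.4],
    [-0.1, -1, -0.1, 0, -0.4],
    [-0.1, -1, -0.1, 0, -0.4],
  ],
)

```text
clock: 31.35
tool_pos: [0.4643, -0.1563, 0.3235]
eef_rot: [0.043, 0.999, -0.0, -0.001]
wrist_force: [0.9, -0.2, 0.2]
grip_width: 0.0594
grasp_force: 0.0
```

Emit:
play_rows(
  series=[
    [-0.1, -1, 0, 0, -0.4],
    [-0.1, -1, 0, 0, -0.4],
    [-0.1, -1, 0, 0, -0.4],
    [0, 0, 0, 0, -0.4],
    [0, 0, 0, 0, -0.4],
  ],
)

```text
clock: 31.85
tool_pos: [0.4657, -0.2455, 0.3235]
eef_rot: [0.044, 0.999, -0.0, -0.001]
wrist_force: [0.7, 0.1, 0.7]
grip_width: 0.0596
grasp_force: 0.0
```

```bash
cat >> h.py <<'E'
BX=(.527,-.305,np.radians(-5))
def bx(X,Y): x,y,t=BX;return x+np.cos(t)*X-np.sin(t)*Y,y+np.sin(t)*X+np.cos(t)*Y
E
python3 - <<'E'
from h import *
c=snap('wrist','w7.png');print(manip.get_state()['tool_pos'])
for q in ['spool_red','spool_green','spool_yellow']:
    for r in imaging.search_frame('wrist',q)[:3]: print(q,r,atz(c,r['position'],.09).round(3))
for Y in (-.09,0,.09): print(Y,np.round(bx(0,Y),3),proj(c,[*bx(0,Y),.105]).round(),[proj(c,[*bx(0,Y+d),.105]).round().tolist() for d in (-.023,.023)])
mv([*bx(0,.09),.20],175)
E
```

```text
[ 0.46616434 -0.24437039  0.323556  ]
spool_red {'position': [321.8, 225.6], 'p': 0.78} [ 0.516 -0.213  0.09 ]
spool_green {'position': [149.4, 241.9], 'p': 0.92} [ 0.518 -0.386  0.09 ]
spool_yellow {'position': [230.6, 233.0], 'p': 0.63} [ 0.515 -0.303  0.09 ]
-0.09 [ 0.519 -0.395] [135. 250.] [[111.0, 250.0], [159.0, 250.0]]
0 [ 0.527 -0.305] [228. 250.] [[204.0, 250.0], [252.0, 250.0]]
0.09 [ 0.535 -0.215] [322. 250.] [[298.0, 250.0], [346.0, 250.0]]
phi0 175.3 turn 0.04 shift [-2.18, 1.13, 4.14]  |144mm|
```

View pics/w7.png

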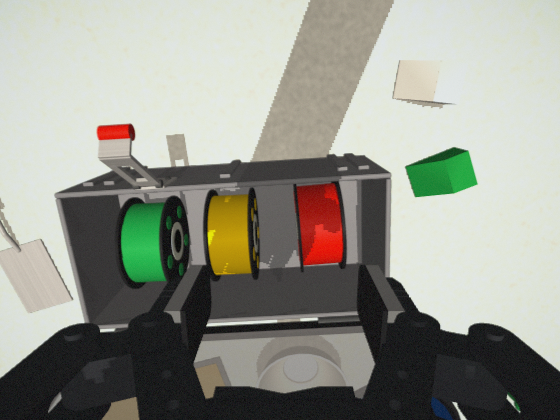

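The wrist view shows the spools standing in the box: green (150,242), yellow (231,233), red (321,226). The hasp is outside at (116,132). Red goes first.

Run:
```python
from h import *
c=snap('wrist')
for Y in (-.09,0,.09):
  for X in (-.01,0,.01): print(Y,X,proj(c,[*bx(X,Y),.055]).round(1))
print(atz(c,(321.5,226),.055),atz(c,(232,232.5),.055),atz(c,(150,242),.055))
mv([*bx(0,.09),.18],175)
```

```text
-0.09 -0.01 [149.1 221.8]
-0.09 0 [150.  230.5]
-0.09 0.01 [150.9 239.1]
0 -0.01 [232.1 222.1]
0 0 [232.4 230.8]
0 0.01 [232.7 239.4]
0.09 -0.01 [315.  222.4]
0.09 0 [314.7 231.1]
0.09 0.01 [314.5 239.7]
[ 0.52954451 -0.2076575   0.055     ] [ 0.52888945 -0.3056657   0.055     ] [ 0.53239231 -0.39711003  0.055     ]
phi0 175.3 turn 0.04 shift [-2.18, 1.14, 4.81]  |162mm|
```

Emit:
play_rows(
  series=[
    [-0.4, 0.22, 0.9, 0.04, -0.4],
    [-0.4, 0.22, 0.9, 0, -0.4],
    [-0.4, 0.23, 0.9, 0, -0.4],
    [-0.4, 0.23, 0.9, 0, -0.4],
    [-0.4, 0.24, 0.9, 0, -0.4],
  ],
)

```text
clock: 32.6
tool_pos: [0.5301, -0.2146, 0.1882]
eef_rot: [0.044, 0.999, 0.0, 0.0]
wrist_force: [0.3, 0.3, -0.2]
grip_width: 0.06
grasp_force: 0.0
```

Emit:
play_rows(
  series=[
    [0, 0, 0, 0, -0.4],
    [0, 0, 0, 0, -0.4],
  ],
)

```text
clock: 32.8
tool_pos: [0.5291, -0.2157, 0.1895]
eef_rot: [0.044, 0.999, -0.0, -0.001]
wrist_force: [-0.6, -0.7, 1.0]
grip_width: 0.0599
grasp_force: 0.0
```

Run:
```python
from h import *
mv([.530,-.214,.094],175)
c=snap('wrist','w8.png')
```

```text
phi0 175.0 turn -0.01 shift [-0.02, 0.06, 3.18]  |96mm|
```

View pics/w8.png

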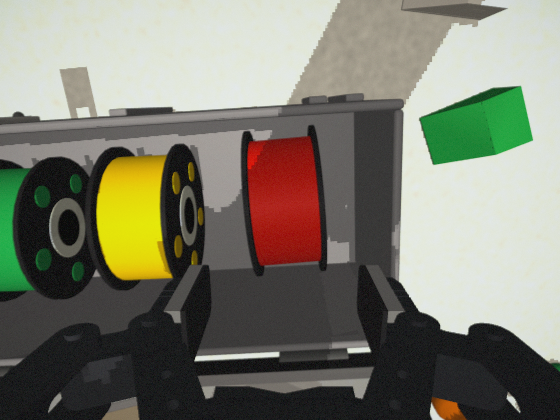

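The red spool at (284,200) is centred between the jaws and yawed about 5° relative to them, so I'll turn to match and descend.

Emit:
play_rows(
  series=[
    [-0.02, 0.05, 0.6, -0.8, -0.4],
    [0, 0, 0.6, 0, -0.4],
    [0, 0, 0.7, 0, -0.4],
    [0, 0, 0.7, 0, -0.4],
    [0, 0, 0.55, 0, -0.4],
  ],
  force=50,
)

```text
clock: 33.35
tool_pos: [0.5305, -0.215, 0.0958]
eef_rot: [0.003, 1.0, 0.0, 0.001]
wrist_force: [-0.1, 0.6, -0.3]
grip_width: 0.0599
grasp_force: 0.0
```

Emit:
play_rows(
  series=[
    [0, 0, 0, 0, 0.5],
    [0, 0, 0, 0, 0.5],
    [0, 0, 0, 0, 0.5],
    [0, 0, 0, 0, 0.5],
    [0, 0, -0.3, 0, 0.5],
  ],
)

```text
clock: 33.85
tool_pos: [0.5295, -0.2142, 0.1037]
eef_rot: [0.003, 1.0, 0.0, -0.001]
wrist_force: [0.5, 0.9, -3.6]
grip_width: 0.0455
grasp_force: 53.5
```

Emit:
play_rows(
  series=[
    [0, 0, -0.8, 0, 0.5],
    [0, 0, -1, 0, 0.5],
    [0, 0, -1, 0, 0.5],
    [0, 0, -1, 0, 0.5],
    [0, 0, -1, 0, 0.5],
  ],
)

```text
clock: 34.35
tool_pos: [0.5299, -0.2148, 0.25]
eef_rot: [0.003, 1.0, 0.0, 0.001]
wrist_force: [-0.2, -0.2, -2.4]
grip_width: 0.0453
grasp_force: 53.5
```

Emit:
play_rows(
  series=[
    [0, 0, -0.3, -0.85, 0.5],
    [0, 0, 0, 0, 0.5],
  ],
)

```text
clock: 34.55
tool_pos: [0.531, -0.2153, 0.2596]
eef_rot: [-0.042, 0.999, -0.0, 0.002]
wrist_force: [0.2, 0.2, -2.7]
grip_width: 0.0454
grasp_force: 53.8
```

Run:
```python
from h import *
mv([*sl(.018,.1),.22],185.2);mv([*sl(.018,.1),.132],185.2)
```

```text
phi0 -175.2 turn -0.07 shift [-3.09, 20.72, 1.32]  |630mm|
phi0 -175.2 turn -0.07 shift [-3.09, 20.72, 4.25]  |641mm|
```

Emit:
play_rows(
  series=[
    [-0.15, 0.98, 0, -0.07, 0.5],
    [-0.15, 0.98, 0, 0, 0.5],
    [-0.15, 0.98, 0, 0, 0.5],
    [-0.15, 0.98, 0, 0, 0.5],
    [-0.15, 0.98, 0, 0, 0.5],
  ],
)

```text
clock: 35.05
tool_pos: [0.5386, -0.065, 0.2562]
eef_rot: [-0.044, 0.999, 0.0, -0.001]
wrist_force: [0.4, 0.2, -2.7]
grip_width: 0.0454
grasp_force: 53.7
```

Emit:
play_rows(
  series=[
    [-0.15, 0.98, 0, 0, 0.5],
    [-0.15, 0.98, 0, 0, 0.5],
    [-0.15, 0.98, 0, 0, 0.5],
    [-0.15, 0.98, 0, 0, 0.5],
    [-0.15, 0.98, 0, 0, 0.5],
  ],
)

```text
clock: 35.55
tool_pos: [0.5477, 0.0833, 0.2562]
eef_rot: [-0.044, 0.999, -0.0, -0.001]
wrist_force: [-0.2, -0.6, -3.1]
grip_width: 0.0451
grasp_force: 53.7
```

Emit:
play_rows(
  series=[
    [-0.15, 0.98, 0, 0, 0.5],
    [-0.15, 0.98, 0, 0, 0.5],
    [-0.15, 0.98, 0, 0, 0.5],
    [-0.15, 0.98, 0, 0, 0.5],
    [-0.15, 0.98, 0, 0, 0.5],
  ],
)

```text
clock: 36.05
tool_pos: [0.5568, 0.2316, 0.256]
eef_rot: [-0.044, 0.999, -0.0, -0.001]
wrist_force: [0.7, 0.4, -2.9]
grip_width: 0.0449
grasp_force: 53.7
```

Emit:
play_rows(
  series=[
    [-0.15, 0.98, 0, 0, 0.5],
    [-0.15, 0.98, 0, 0, 0.5],
    [-0.15, 0.98, 0.3, 0, 0.5],
    [-0.15, 0.98, 0.5, 0, 0.5],
    [-0.15, 0.98, 0.5, 0, 0.5],
  ],
)

```text
clock: 36.55
tool_pos: [0.5661, 0.3801, 0.2165]
eef_rot: [-0.044, 0.999, -0.0, -0.0]
wrist_force: [0.6, -0.2, -1.2]
grip_width: 0.0454
grasp_force: 53.8
```

Emit:
play_rows(
  series=[
    [-0.08, 0.98, 0, 0, 0.5],
    [0, 0, 0, 0, 0.5],
    [0, 0, 0, 0, 0.5],
  ],
)

```text
clock: 36.85
tool_pos: [0.5653, 0.4091, 0.2164]
eef_rot: [-0.046, 0.999, -0.001, -0.001]
wrist_force: [-0.4, 0.1, -3.3]
grip_width: 0.0455
grasp_force: 53.7
```

Run:
```python
from h import *
mv([*sl(.018,.1),.132],185.2)
```

```text
phi0 -174.8 turn 0.00 shift [-0.06, 0.1, 2.81]  |84mm|
```

Emit:
play_rows(
  series=[
    [-0.06, 0.1, 0.7, 0, 0.5],
    [0, 0, 0.8, 0, 0.5],
    [0, 0, 0.7, 0, 0.5],
    [0, 0, 0.4, 0, 0.5],
    [0, 0, 0.1, 0, 0.5],
  ],
)

```text
clock: 37.35
tool_pos: [0.5673, 0.4101, 0.1354]
eef_rot: [-0.044, 0.999, -0.001, -0.001]
wrist_force: [-0.2, -0.3, -3.1]
grip_width: 0.0454
grasp_force: 53.8
```

Emit:
play_rows(
  series=[
    [0, 0, 0.08, 0, 0.5],
    [0, 0, 0, 0, 0.5],
  ],
)

```text
clock: 37.55
tool_pos: [0.5683, 0.4118, 0.1355]
eef_rot: [-0.045, 0.999, 0.0, 0.001]
wrist_force: [0.4, 0.8, -2.2]
grip_width: 0.0452
grasp_force: 53.8
```

Emit:
play_rows(
  series=[
    [0, 0, 0.1, 0, 0.5],
    [0, 0, 0, 0, 0.5],
  ],
)

```text
clock: 37.75
tool_pos: [0.5678, 0.412, 0.132]
eef_rot: [-0.046, 0.999, 0.0, 0.0]
wrist_force: [-0.9, -0.4, -2.9]
grip_width: 0.0452
grasp_force: 53.8
```

Emit:
play_rows(
  series=[
    [0, 0, 0.07, 0, 0.5],
    [0, 0, 0, 0, 0.5],
  ],
)

```text
clock: 37.95
tool_pos: [0.5681, 0.4121, 0.1306]
eef_rot: [-0.046, 0.999, 0.0, 0.001]
wrist_force: [-0.1, -0.9, 2.4]
grip_width: 0.0456
grasp_force: 54.1
```

Emit:
play_rows(
  series=[
    [0, 0, 0, 0, -0.1],
    [0, 0, 0, 0, -0.25],
    [0, 0, 0, 0, -0.4],
    [0, 0, 0, 0, -0.4],
    [0, 0, 0, 0, -0.4],
  ],
)

```text
clock: 38.45
tool_pos: [0.5676, 0.4119, 0.1294]
eef_rot: [-0.046, 0.999, 0.0, 0.0]
wrist_force: [0.2, 0.2, -0.3]
grip_width: 0.06
grasp_force: 0.0
```

Emit:
play_rows(
  series=[
    [0, 0, -0.5, 0, -0.4],
    [0, 0, -1, 0, -0.4],
    [0, 0, -1, 0, -0.4],
    [0, 0, -1, 0, -0.4],
    [0.3, -0.3, -1, 0, -0.4],
  ],
)

```text
clock: 38.95
tool_pos: [0.5598, 0.403, 0.2667]
eef_rot: [-0.046, 0.999, 0.0, 0.001]
wrist_force: [0.3, -0.0, -0.2]
grip_width: 0.0599
grasp_force: 0.0
```

Emit:
play_rows(
  series=[
    [0.9, -0.9, -0.4, 0, -0.4],
    [0.9, -0.9, -0.4, 0, -0.4],
    [0.9, -0.9, -0.4, 0, -0.4],
    [0, 0, 0, 0, -0.4],
    [0, 0, 0, 0, -0.4],
  ],
)

```text
clock: 39.45
tool_pos: [0.4864, 0.3139, 0.3024]
eef_rot: [-0.045, 0.999, 0.002, 0.001]
wrist_force: [0.0, 1.6, -0.9]
grip_width: 0.0597
grasp_force: 0.0
```

Run:
```python
from h import *
c=snap('wrist','w9.png')
for r in imaging.search_frame('wrist','spool_red')[:2]: print(r,'world',atz(c,r['position'],.09).round(3))
for r in imaging.search_frame('wrist','chock0'): print(r,atz(c,r['position'],.055).round(3))
print('expect spool',proj(c,[*sl(.013,.1),.09]).round(),'chocks',[proj(c,[*sl(-.04,Y),.055]).round().tolist() for Y in (-.1,0,.1)])
mv([.528,-.304,.19],178)
```

```text
{'position': [373.5, 199.8], 'p': 0.87} [0.503 0.407 0.055]
{'position': [172.6, 192.1], 'p': 0.76} [0.513 0.205 0.055]
expect spool [378. 268.] chocks [[175.0, 206.0], [274.0, 206.0], [373.0, 205.0]]
phi0 -174.7 turn 1.21 shift [-2.11, -20.57, 3.68]  |630mm|
```

View pics/w9.png

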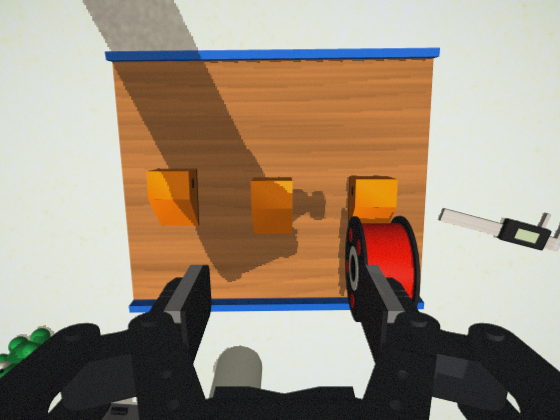

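Red stands at (388,260) resting on the right chock, and the other two chocks are in place at (172,195) and (272,205). Yellow is next.

Emit:
play_rows(
  series=[
    [-0.1, -0.98, 0, 0.6, -0.4],
    [-0.1, -0.98, 0, 0.6, -0.4],
    [-0.1, -0.98, 0, 0, -0.4],
    [-0.1, -0.98, 0, 0, -0.4],
    [-0.1, -0.98, 0, 0, -0.4],
  ],
)

```text
clock: 40.1
tool_pos: [0.5021, 0.1638, 0.3001]
eef_rot: [0.019, 1.0, -0.001, -0.0]
wrist_force: [0.0, -0.1, -0.3]
grip_width: 0.06
grasp_force: 0.0
```

Emit:
play_rows(
  series=[
    [-0.1, -0.98, 0, 0, -0.4],
    [-0.1, -0.98, 0, 0, -0.4],
    [-0.1, -0.98, 0, 0, -0.4],
    [-0.1, -0.98, 0, 0, -0.4],
    [-0.1, -0.98, 0, 0, -0.4],
  ],
)

```text
clock: 40.6
tool_pos: [0.5113, 0.0163, 0.3002]
eef_rot: [0.019, 1.0, -0.0, -0.0]
wrist_force: [0.1, -0.4, 0.5]
grip_width: 0.0598
grasp_force: 0.0
```

Emit:
play_rows(
  series=[
    [-0.1, -0.98, 0, 0, -0.4],
    [-0.1, -0.98, 0, 0, -0.4],
    [-0.1, -0.98, 0, 0, -0.4],
    [-0.1, -0.98, 0, 0, -0.4],
    [-0.1, -0.98, 0, 0, -0.4],
  ],
)

```text
clock: 41.1
tool_pos: [0.5205, -0.1309, 0.3004]
eef_rot: [0.019, 1.0, 0.0, -0.0]
wrist_force: [-0.0, 1.0, 0.5]
grip_width: 0.0602
grasp_force: 0.0
```

Emit:
play_rows(
  series=[
    [-0.1, -0.98, 0, 0, -0.4],
    [-0.1, -0.98, 0.3, 0, -0.4],
    [-0.1, -0.98, 0.5, 0, -0.4],
    [-0.1, -0.98, 0.5, 0, -0.4],
    [-0.1, -0.98, 0.5, 0, -0.4],
  ],
)

```text
clock: 41.6
tool_pos: [0.5301, -0.2781, 0.2457]
eef_rot: [0.019, 1.0, -0.0, -0.0]
wrist_force: [0.1, 0.4, 0.6]
grip_width: 0.0598
grasp_force: 0.0
```

Emit:
play_rows(
  series=[
    [0, -0.7, 0.5, 0, -0.4],
    [0, 0, 0, 0, -0.4],
    [0, 0, 0, 0, -0.4],
  ],
)

```text
clock: 41.9
tool_pos: [0.5293, -0.2976, 0.2313]
eef_rot: [0.019, 1.0, -0.0, -0.001]
wrist_force: [0.5, 1.1, 0.3]
grip_width: 0.0599
grasp_force: 0.0
```

```bash
cat >> h.py <<'E'
def spool(c,lo,hi):
    hsv=cv2.cvtColor(c['color'],cv2.COLOR_RGB2HSV)
    m=cv2.inRange(hsv,lo,hi);m[275:]=0;n,l,s,ce=cv2.connectedComponentsWithStats(m)
    i=1+np.argmax(s[1:,4]); print(s[i].tolist())
    for r in range(s[i,1]+8,s[i,1]+s[i,3]-4,14):
        w=np.where(l[r]==i)[0]; print(r,w.min(),w.max(),end=' | ')
    print()
E
python3 - <<'E'
from h import *
c=snap('wrist');spool(c,(20,150,60),(32,255,255))
print(proj(c,[*manip.get_state()['tool_pos'][:2],.105]),imaging.search_frame('wrist','spool_yellow'))
mv([.528,-.304,.0955],178)
E
```

```text
[243, 138, 60, 109, 6161]
146 245 300 | 160 244 301 | 174 243 301 | 188 243 301 | 202 243 301 | 216 244 301 | 230 245 301 | 
[285.99262687 210.72390603] [{'position': [272.0, 189.7], 'p': 0.92}]
phi0 178.0 turn 0.00 shift [0.08, -0.28, 4.55]  |137mm|
```

Emit:
play_rows(
  series=[
    [0.08, -0.3, 0.5, 0, -0.4],
    [0, 0, 0.9, 0, -0.4],
    [0, 0, 0.9, 0, -0.4],
    [0, 0, 0.9, 0, -0.4],
    [0, 0, 0.8, 0, -0.4],
  ],
  force=50,
)

```text
clock: 42.5
tool_pos: [0.5277, -0.3042, 0.1096]
eef_rot: [0.017, 1.0, 0.0, -0.0]
wrist_force: [0.6, -0.8, -0.9]
grip_width: 0.0602
grasp_force: 0.0
```

Emit:
play_rows(
  series=[
    [0, 0, 0.5, 0, -0.4],
    [0, 0, 0, 0, -0.4],
    [0, 0, 0, 0, 0.5],
    [0, 0, 0, 0, 0.5],
    [0, 0, 0, 0, 0.5],
  ],
)

```text
clock: 43.0
tool_pos: [0.5284, -0.3051, 0.0972]
eef_rot: [0.017, 1.0, -0.0, 0.001]
wrist_force: [-0.7, -0.5, -1.0]
grip_width: 0.045
grasp_force: 53.0
```

Emit:
play_rows(
  series=[
    [0, 0, 0, 0, 0.5],
    [0, 0, -0.6, 0, 0.5],
    [0, 0, -1, 0, 0.5],
    [0, 0, -1, 0, 0.5],
    [0, 0, -1, 0, 0.5],
  ],
)

```text
clock: 43.5
tool_pos: [0.5277, -0.3052, 0.2068]
eef_rot: [0.018, 1.0, -0.0, 0.0]
wrist_force: [1.1, 0.5, -2.6]
grip_width: 0.0455
grasp_force: 52.9
```

Emit:
play_rows(
  series=[
    [0, 0, -1, 0, 0.5],
    [0, 0, -1, -1, 0.5],
    [0, 0, -0.2, -0.2, 0.5],
    [0, 0, 0, 0, 0.5],
  ],
)

```text
clock: 43.9
tool_pos: [0.5282, -0.3054, 0.2719]
eef_rot: [-0.045, 0.999, -0.0, 0.001]
wrist_force: [-0.7, 1.0, -3.0]
grip_width: 0.0454
grasp_force: 53.2
```

Run:
```python
from h import *
mv([*sl(.018,.0),.22],185.2)
```

```text
phi0 -174.9 turn -0.01 shift [-3.45, 20.37, 1.73]  |622mm|
```

Emit:
play_rows(
  series=[
    [-0.16, 0.97, 0, 0, 0.5],
    [-0.16, 0.97, 0, 0, 0.5],
    [-0.16, 0.97, 0, 0, 0.5],
    [-0.16, 0.97, 0, 0, 0.5],
    [-0.16, 0.97, 0, 0, 0.5],
  ],
)

```text
clock: 44.4
tool_pos: [0.5375, -0.1562, 0.2685]
eef_rot: [-0.045, 0.999, 0.0, -0.002]
wrist_force: [-0.0, 0.3, -3.2]
grip_width: 0.0452
grasp_force: 53.4
```

Emit:
play_rows(
  series=[
    [-0.16, 0.97, 0, 0, 0.5],
    [-0.16, 0.97, 0, 0, 0.5],
    [-0.16, 0.97, 0, 0, 0.5],
    [-0.16, 0.97, 0, 0, 0.5],
    [-0.16, 0.97, 0, 0, 0.5],
  ],
)

```text
clock: 44.9
tool_pos: [0.5481, -0.0094, 0.2687]
eef_rot: [-0.045, 0.999, 0.0, -0.001]
wrist_force: [0.7, 0.3, -2.2]
grip_width: 0.0456
grasp_force: 53.4
```

Emit:
play_rows(
  series=[
    [-0.16, 0.97, 0, 0, 0.5],
    [-0.16, 0.97, 0, 0, 0.5],
    [-0.16, 0.97, 0, 0, 0.5],
    [-0.16, 0.97, 0, 0, 0.5],
    [-0.16, 0.97, 0, 0, 0.5],
  ],
)

```text
clock: 45.4
tool_pos: [0.5588, 0.1373, 0.2685]
eef_rot: [-0.045, 0.999, -0.0, -0.002]
wrist_force: [-0.3, -0.5, -3.1]
grip_width: 0.0451
grasp_force: 53.4
```

Emit:
play_rows(
  series=[
    [-0.16, 0.97, 0, 0, 0.5],
    [-0.16, 0.97, 0, 0, 0.5],
    [-0.16, 0.97, 0.3, 0, 0.5],
    [-0.16, 0.97, 0.5, 0, 0.5],
    [-0.16, 0.97, 0.5, 0, 0.5],
  ],
)

```text
clock: 45.9
tool_pos: [0.5697, 0.2843, 0.2289]
eef_rot: [-0.045, 0.999, -0.001, -0.001]
wrist_force: [0.7, 0.0, -2.2]
grip_width: 0.0453
grasp_force: 53.5
```

Emit:
play_rows(
  series=[
    [-0.2, 0.97, 0.4, 0, 0.5],
    [0, 0, 0, 0, 0.5],
    [0, 0, 0, 0, 0.5],
  ],
)

```text
clock: 46.2
tool_pos: [0.5726, 0.3131, 0.2168]
eef_rot: [-0.046, 0.999, -0.002, -0.002]
wrist_force: [0.4, -1.1, -3.2]
grip_width: 0.0454
grasp_force: 53.4
```

Run:
```python
from h import *
c=snap('wrist')
for r in imaging.search_frame('wrist','chock0'): print(r,atz(c,r['position'],.055).round(3))
mv([*sl(.018,.0),.135],185.2)
```

```text
{'position': [281.7, 122.3], 'p': 0.88} [0.517 0.305 0.055]
{'position': [422.3, 111.3], 'p': 0.86} [0.5   0.406 0.055]
{'position': [144.8, 108.5], 'p': 0.73} [0.516 0.206 0.055]
phi0 -174.9 turn -0.02 shift [-0.07, 0.05, 2.79]  |84mm|
```

Emit:
play_rows(
  series=[
    [-0.08, 0.03, 0.7, 0, 0.5],
    [0, 0, 0.8, 0, 0.5],
    [0, 0, 0.7, 0, 0.5],
    [0, 0, 0.4, 0, 0.5],
    [0, 0, 0.2, 0, 0.5],
  ],
)

```text
clock: 46.8
tool_pos: [0.5761, 0.3128, 0.1347]
eef_rot: [-0.045, 0.999, -0.0, -0.0]
wrist_force: [0.2, 0.4, -1.8]
grip_width: 0.0453
grasp_force: 53.4
```

Emit:
play_rows(
  series=[
    [0, 0, 0.05, 0, 0.5],
    [0, 0, 0, 0, 0.5],
  ],
)

```text
clock: 47.0
tool_pos: [0.5769, 0.314, 0.1348]
eef_rot: [-0.045, 0.999, 0.0, 0.001]
wrist_force: [0.9, -0.1, -2.7]
grip_width: 0.0454
grasp_force: 53.4
```

Emit:
play_rows(
  series=[
    [0, 0, 0.06, 0, 0.5],
    [0, 0, 0, 0, 0.5],
  ],
)

```text
clock: 47.2
tool_pos: [0.5772, 0.3143, 0.1336]
eef_rot: [-0.046, 0.999, 0.001, 0.001]
wrist_force: [0.2, -0.1, 1.0]
grip_width: 0.0452
grasp_force: 53.7
```

Contact made, so I'll release, raise and head for green.

Emit:
play_rows(
  series=[
    [0, 0, 0, 0, -0.1],
    [0, 0, 0, 0, -0.25],
    [0, 0, 0, 0, -0.4],
    [0, 0, 0, 0, -0.4],
    [0, 0, 0, 0, -0.4],
  ],
)

```text
clock: 47.7
tool_pos: [0.5763, 0.3141, 0.1322]
eef_rot: [-0.046, 0.999, 0.0, 0.0]
wrist_force: [-0.1, 0.2, 0.6]
grip_width: 0.0597
grasp_force: 0.0
```

Emit:
play_rows(
  series=[
    [0, 0, -0.5, 0, -0.4],
    [0, 0, -1, 0, -0.4],
    [0, 0, -1, 0, -0.4],
    [0, 0, -1, 0, -0.4],
    [0.3, -0.3, -1, 0, -0.4],
  ],
)

```text
clock: 48.2
tool_pos: [0.5684, 0.3054, 0.2694]
eef_rot: [-0.046, 0.999, 0.0, 0.001]
wrist_force: [-0.1, 0.3, 0.2]
grip_width: 0.0597
grasp_force: 0.0
```

Emit:
play_rows(
  series=[
    [0.9, -0.9, -0.5, 0, -0.4],
    [0.9, -0.9, -0.5, 0, -0.4],
    [0.6, -0.9, 0, 0, -0.4],
    [0, 0, 0, 0, -0.4],
    [0, 0, 0, 0, -0.4],
  ],
)

```text
clock: 48.7
tool_pos: [0.5039, 0.2168, 0.2985]
eef_rot: [-0.045, 0.999, 0.002, 0.001]
wrist_force: [-0.0, 0.5, 0.5]
grip_width: 0.06
grasp_force: 0.0
```

Run:
```python
from h import *
c=snap('wrist')
for q,Y in (('spool_red',.1),('spool_yellow',0)):
    print(q,imaging.search_frame('wrist',q)[:2],'expect',proj(c,[*sl(.013,Y),.09]).round())
for r in imaging.search_frame('wrist','chock0'): print(r,atz(c,r['position'],.055).round(3))
mv([.532,-.393,.2],177)
```

```text
spool_red [{'position': [492.1, 262.8], 'p': 0.85}, {'position': [115.9, 325.3], 'p': 0.74}] expect [483. 262.]
spool_yellow [{'position': [389.8, 249.5], 'p': 0.7}] expect [378. 262.]
{'position': [22.9, 130.0], 'p': 0.95} [ 0.482 -0.032  0.055]
{'position': [473.4, 190.8], 'p': 0.87} [0.502 0.405 0.055]
{'position': [15.5, 29.5], 'p': 0.75} [ 0.395 -0.029  0.055]
{'position': [369.5, 192.1], 'p': 0.73} [0.512 0.303 0.055]
{'position': [267.3, 190.1], 'p': 0.57} [0.519 0.202 0.055]
{'position': [543.7, 211.4], 'p': 0.43} [0.516 0.481 0.055]
{'position': [491.5, 261.2], 'p': 0.25} [0.574 0.442 0.055]
phi0 -174.7 turn 1.38 shift [-2.0, -20.29, 3.24]  |619mm|
```

Emit:
play_rows(
  series=[
    [-0.1, -0.97, 0, 0.7, -0.4],
    [-0.1, -0.97, 0, 0.7, -0.4],
    [-0.1, -0.97, 0, 0, -0.4],
    [-0.1, -0.97, 0, 0, -0.4],
    [-0.1, -0.97, 0, 0, -0.4],
  ],
)

```text
clock: 49.4
tool_pos: [0.5174, 0.071, 0.297]
eef_rot: [0.027, 1.0, -0.001, 0.0]
wrist_force: [-0.4, -1.0, 0.2]
grip_width: 0.0599
grasp_force: 0.0
```

Emit:
play_rows(
  series=[
    [-0.1, -0.97, 0, 0, -0.4],
    [-0.1, -0.97, 0, 0, -0.4],
    [-0.1, -0.97, 0, 0, -0.4],
    [-0.1, -0.97, 0, 0, -0.4],
    [-0.1, -0.97, 0, 0, -0.4],
  ],
)

```text
clock: 49.9
tool_pos: [0.5244, -0.0752, 0.2972]
eef_rot: [0.027, 1.0, -0.001, 0.0]
wrist_force: [0.2, -0.1, -0.2]
grip_width: 0.06
grasp_force: 0.0
```

Emit:
play_rows(
  series=[
    [-0.1, -0.97, 0, 0, -0.4],
    [-0.1, -0.97, 0, 0, -0.4],
    [-0.1, -0.97, 0, 0, -0.4],
    [-0.1, -0.97, 0, 0, -0.4],
    [-0.1, -0.97, 0, 0, -0.4],
  ],
)

```text
clock: 50.4
tool_pos: [0.5316, -0.2212, 0.2967]
eef_rot: [0.027, 1.0, -0.001, -0.001]
wrist_force: [0.1, 0.2, -0.1]
grip_width: 0.0599
grasp_force: 0.0
```

Emit:
play_rows(
  series=[
    [-0.1, -0.97, 0, 0, -0.4],
    [-0.1, -0.97, 0.3, 0, -0.4],
    [-0.1, -0.97, 0.5, 0, -0.4],
    [-0.1, -0.97, 0.5, 0, -0.4],
    [-0.1, -0.97, 0.5, 0, -0.4],
  ],
)

```text
clock: 50.9
tool_pos: [0.5387, -0.3675, 0.2413]
eef_rot: [0.027, 1.0, -0.0, -0.001]
wrist_force: [0.3, -0.2, 0.6]
grip_width: 0.0598
grasp_force: 0.0
```

Emit:
play_rows(
  series=[
    [0, -0.8, 0.4, 0, -0.4],
    [0, 0, 0, 0, -0.4],
    [0, 0, 0, 0, -0.4],
  ],
)

```text
clock: 51.2
tool_pos: [0.5366, -0.3907, 0.23]
eef_rot: [0.028, 1.0, 0.0, -0.001]
wrist_force: [0.4, -0.5, 0.3]
grip_width: 0.0595
grasp_force: 0.0
```

Run:
```python
from h import *
c=snap('wrist');spool(c,(50,120,50),(85,255,255))
print(proj(c,[*manip.get_state()['tool_pos'][:2],.102]),imaging.search_frame('wrist','spool_green'))
mv([.532,-.393,.0965],177);print(manip.get_state()['qpos'].round(2) if hasattr(manip.get_state()['qpos'],'round') else manip.get_state()['qpos'])
```

```text
[251, 130, 60, 110, 6249]
138 253 308 | 152 252 309 | 166 252 310 | 180 252 310 | 194 252 310 | 208 252 310 | 222 253 309 | 
[285.5153955  209.91422962] [{'position': [281.0, 181.7], 'p': 0.8}]
phi0 176.9 turn -0.01 shift [0.18, -0.13, 4.49]  |135mm|
[-0.15  0.54  1.05  1.48 -0.47  1.4   2.44]
```

Emit:
play_rows(
  series=[
    [0.2, -0.11, 0.5, 0, -0.4],
    [0, 0, 0.9, 0, -0.4],
    [0, 0, 0.9, 0, -0.4],
    [0, 0, 0.9, 0, -0.4],
    [0, 0, 0.8, 0, -0.4],
  ],
  force=50,
)

```text
clock: 51.8
tool_pos: [0.5301, -0.3921, 0.1093]
eef_rot: [0.027, 1.0, 0.001, -0.0]
wrist_force: [0.3, 0.8, 0.4]
grip_width: 0.0598
grasp_force: 0.0
```

Emit:
play_rows(
  series=[
    [0, 0, 0.45, 0, -0.4],
    [0, 0, 0, 0, -0.4],
    [0, 0, 0, 0, 0.5],
    [0, 0, 0, 0, 0.5],
    [0, 0, 0, 0, 0.5],
  ],
)

```text
clock: 52.3
tool_pos: [0.5307, -0.394, 0.0986]
eef_rot: [0.028, 1.0, -0.0, 0.001]
wrist_force: [-0.2, 0.4, -1.9]
grip_width: 0.045
grasp_force: 53.8
```

Emit:
play_rows(
  series=[
    [0, 0, 0, 0, 0.5],
    [0, 0, -0.6, 0, 0.5],
    [0, 0, -1, 0, 0.5],
    [0, 0, -1, 0, 0.5],
    [0, 0, -1, 0, 0.5],
  ],
)

```text
clock: 52.8
tool_pos: [0.53, -0.3936, 0.2077]
eef_rot: [0.028, 1.0, -0.0, 0.0]
wrist_force: [0.9, -0.0, -2.9]
grip_width: 0.0453
grasp_force: 53.4
```

Emit:
play_rows(
  series=[
    [0, 0, -1, 0, 0.5],
    [0, 0, -1, 0, 0.5],
    [0, 0, 0, 0, 0.5],
  ],
)

```text
clock: 53.1
tool_pos: [0.5311, -0.3957, 0.2714]
eef_rot: [0.028, 1.0, -0.002, 0.003]
wrist_force: [0.5, -1.4, -3.2]
grip_width: 0.0452
grasp_force: 53.7
```

Run:
```python
from h import *
mv([*sl(.012,-.1),.22],185.2);mv([*sl(.012,-.1),.22],176.9)
```

```text
phi0 176.8 turn -1.40 shift [-3.43, 20.05, 1.71]  |612mm|
phi0 176.8 turn -0.02 shift [-0.5, 20.33, 1.71]  |612mm|
```

Emit:
play_rows(
  series=[
    [-0.02, 0.97, 0, 0, 0.5],
    [-0.02, 0.97, 0, 0, 0.5],
    [-0.02, 0.97, 0, 0, 0.5],
    [-0.02, 0.97, 0, 0, 0.5],
    [-0.02, 0.97, 0, 0, 0.5],
  ],
)

```text
clock: 53.6
tool_pos: [0.5406, -0.2471, 0.2647]
eef_rot: [0.028, 1.0, 0.0, -0.001]
wrist_force: [0.6, -0.5, -2.5]
grip_width: 0.0449
grasp_force: 53.6
```

Emit:
play_rows(
  series=[
    [-0.02, 0.97, 0, 0, 0.5],
    [-0.02, 0.97, 0, 0, 0.5],
    [-0.02, 0.97, 0, 0, 0.5],
    [-0.02, 0.97, 0, 0, 0.5],
    [-0.02, 0.97, 0, 0, 0.5],
  ],
)

```text
clock: 54.1
tool_pos: [0.5516, -0.1023, 0.2649]
eef_rot: [0.028, 1.0, 0.0, -0.001]
wrist_force: [0.8, -0.6, -3.4]
grip_width: 0.0451
grasp_force: 53.6
```

Emit:
play_rows(
  series=[
    [-0.02, 0.97, 0, 0, 0.5],
    [-0.02, 0.97, 0, 0, 0.5],
    [-0.02, 0.97, 0, 0, 0.5],
    [-0.02, 0.97, 0, 0, 0.5],
    [-0.02, 0.97, 0, 0, 0.5],
  ],
)

```text
clock: 54.6
tool_pos: [0.5627, 0.0426, 0.265]
eef_rot: [0.028, 1.0, 0.0, -0.001]
wrist_force: [0.5, 0.6, -3.4]
grip_width: 0.0453
grasp_force: 53.6
```

Emit:
play_rows(
  series=[
    [-0.02, 0.97, 0, 0, 0.5],
    [-0.02, 0.97, 0, 0, 0.5],
    [-0.02, 0.97, 0, 0, 0.5],
    [-0.02, 0.97, 0, 0, 0.5],
    [-0.02, 0.97, 0, 0, 0.5],
  ],
)

```text
clock: 55.1
tool_pos: [0.5739, 0.1876, 0.2649]
eef_rot: [0.028, 1.0, -0.0, -0.001]
wrist_force: [-0.4, -0.0, -3.6]
grip_width: 0.0457
grasp_force: 53.6
```

Emit:
play_rows(
  series=[
    [-0.1, 0.9, 0.4, 0, 0.5],
    [0, 0, 0.5, -0.7, 0.5],
    [0, 0, 0.5, -0.7, 0.5],
    [0, 0, 0.3, 0, 0.5],
    [0, 0, 0, 0, 0.5],
  ],
)

```text
clock: 55.6
tool_pos: [0.5778, 0.213, 0.2129]
eef_rot: [-0.044, 0.999, -0.001, -0.002]
wrist_force: [0.3, -0.6, -3.4]
grip_width: 0.0454
grasp_force: 53.6
```

Run:
```python
from h import *
c=snap('wrist')
for r in imaging.search_frame('wrist','chock0'): print(r,atz(c,r['position'],.055).round(3))
print(imaging.search_frame('wrist','spool_red'),imaging.search_frame('wrist','spool_yellow'))
mv([*sl(.012,-.1),.135],185.2)
```

```text
{'position': [534.0, 120.1], 'p': 0.93} [0.504 0.386 0.055]
{'position': [279.6, 115.5], 'p': 0.74} [0.517 0.204 0.055]
{'position': [420.4, 116.0], 'p': 0.67} [0.509 0.304 0.055]
{'position': [449.3, 215.0], 'p': 0.36} [0.58  0.34  0.055]
[{'position': [539.1, 214.9], 'p': 0.82}] [{'position': [449.4, 213.1], 'p': 0.74}]
phi0 -174.8 turn -0.01 shift [0.02, -0.03, 2.68]  |81mm|
```

Emit:
play_rows(
  series=[
    [0, 0, 0.7, 0, 0.5],
    [0, 0, 0.8, 0, 0.5],
    [0, 0, 0.7, 0, 0.5],
    [0, 0, 0.35, 0, 0.5],
    [0, 0, 0.1, 0, 0.5],
  ],
)

```text
clock: 56.3
tool_pos: [0.5787, 0.2136, 0.1345]
eef_rot: [-0.045, 0.999, -0.0, -0.0]
wrist_force: [-0.7, 0.4, -3.2]
grip_width: 0.0453
grasp_force: 53.5
```

Emit:
play_rows(
  series=[
    [0, 0, 0.05, 0, 0.5],
    [0, 0, 0, 0, 0.5],
  ],
)

```text
clock: 56.5
tool_pos: [0.5798, 0.2138, 0.1347]
eef_rot: [-0.045, 0.999, 0.0, 0.001]
wrist_force: [0.1, -1.4, -3.0]
grip_width: 0.0454
grasp_force: 53.5
```

Emit:
play_rows(
  series=[
    [0, 0, 0.06, 0, 0.5],
    [0, 0, 0, 0, 0.5],
  ],
)

```text
clock: 56.7
tool_pos: [0.5801, 0.2139, 0.134]
eef_rot: [-0.046, 0.999, 0.001, 0.001]
wrist_force: [-1.5, 0.1, 5.4]
grip_width: 0.0455
grasp_force: 54.4
```

Emit:
play_rows(
  series=[
    [0, 0, 0, 0, -0.1],
    [0, 0, 0, 0, -0.25],
    [0, 0, 0, 0, -0.4],
    [0, 0, 0, 0, -0.4],
    [0, 0, 0, 0, -0.4],
  ],
)

```text
clock: 57.2
tool_pos: [0.5791, 0.2136, 0.1318]
eef_rot: [-0.046, 0.999, -0.0, 0.0]
wrist_force: [0.3, -0.1, 0.1]
grip_width: 0.0601
grasp_force: 0.0
```

Emit:
play_rows(
  series=[
    [0, 0, -0.5, 0, -0.4],
    [0, 0, -1, 0, -0.4],
    [0, 0, -1, 0, -0.4],
    [0, 0, -1, 0, -0.4],
    [0, 0, -1, 0, -0.4],
  ],
)

```text
clock: 57.7
tool_pos: [0.5792, 0.2133, 0.2693]
eef_rot: [-0.045, 0.999, 0.0, 0.001]
wrist_force: [-0.3, -0.0, 0.8]
grip_width: 0.0598
grasp_force: 0.0
```

Emit:
play_rows(
  series=[
    [0.9, 0.9, -0.5, 0, -0.3],
    [0.9, 0.9, -0.5, 0, -0.3],
    [0.9, 0.9, 0, 0, -0.3],
    [0, 0, 0, 0, -0.3],
    [0, 0, 0, 0, -0.3],
  ],
)

```text
clock: 58.2
tool_pos: [0.4905, 0.2877, 0.2978]
eef_rot: [-0.047, 0.999, 0.001, 0.0]
wrist_force: [-0.5, 0.2, 0.2]
grip_width: 0.0553
grasp_force: 0.0
```

Run:
```python
from h import *
c=snap('wrist')
for q,Y in (('spool_red',.1),('spool_yellow',0),('spool_green',-.1)):
    print(q,imaging.search_frame('wrist',q)[:2],'expect',proj(c,[*sl(.013,Y),.09]).round())
for r in imaging.search_frame('wrist','chock0'): print(r,atz(c,r['position'],.055).round(3))
# handle target for lid ~1.7 : relative to hinge
for th in (1.6,1.7,1.8):
    X=-.12*np.cos(th)+.038*np.sin(th);Z=.038*np.cos(th)+.12*np.sin(th);print(th,np.round(bx(.07+X,.06),3),.118+Z)
X=-.12*np.cos(1.7)+.038*np.sin(1.7);mv([*bx(.07+X,.06),.33],175)
mv([.45,-.1,.33],175)
```

```text
spool_red [{'position': [418.3, 261.6], 'p': 0.68}] expect [407. 269.]
spool_yellow [{'position': [304.2, 270.2], 'p': 0.78}] expect [302. 269.]
spool_green [{'position': [299.3, 197.2], 'p': 0.74}, {'position': [191.2, 247.0], 'p': 0.6}] expect [196. 269.]
{'position': [196.7, 190.7], 'p': 0.89} [0.513 0.203 0.055]
{'position': [299.6, 195.8], 'p': 0.57} [0.509 0.305 0.055]
1.6 [ 0.643 -0.255] 0.23683925051753163
1.7 [ 0.655 -0.256] 0.23210368647106627
1.8 [ 0.666 -0.257] 0.2262280361070461
phi0 -174.9 turn 1.68 shift [-6.98, -17.5, -1.1]  |566mm|
phi0 -174.9 turn 1.68 shift [0.28, -12.92, -1.1]  |389mm|
```

Emit:
play_rows(
  series=[
    [0, 0, -0.6, 0.84, -0.3],
    [0, 0, -0.6, 0.84, -0.3],
    [-0.4, -0.97, 0, 0, -0.3],
    [-0.4, -0.97, 0, 0, -0.3],
    [-0.4, -0.97, 0, 0, -0.3],
  ],
)

```text
clock: 58.95
tool_pos: [0.5203, 0.1948, 0.333]
eef_rot: [0.043, 0.999, -0.0, 0.0]
wrist_force: [-0.2, -0.2, -0.0]
grip_width: 0.0555
grasp_force: 0.0
```

Emit:
play_rows(
  series=[
    [-0.4, -0.97, 0, 0, -0.3],
    [-0.4, -0.97, 0, 0, -0.3],
    [-0.4, -0.97, 0, 0, -0.3],
    [-0.4, -0.97, 0, 0, -0.3],
    [-0.4, -0.97, 0, 0, -0.3],
  ],
)

```text
clock: 59.45
tool_pos: [0.5674, 0.0444, 0.3329]
eef_rot: [0.043, 0.999, -0.0, 0.0]
wrist_force: [0.8, 0.4, -0.1]
grip_width: 0.0554
grasp_force: 0.0
```

Emit:
play_rows(
  series=[
    [-0.4, -0.97, 0, 0, -0.3],
    [-0.4, -0.97, 0, 0, -0.3],
    [-0.4, -0.97, 0, 0, -0.3],
    [-0.4, -0.97, 0, 0, -0.3],
    [-0.4, -0.97, 0, 0, -0.3],
  ],
)

```text
clock: 59.95
tool_pos: [0.6146, -0.1056, 0.3326]
eef_rot: [0.043, 0.999, -0.0, -0.0]
wrist_force: [-0.2, 0.6, -0.5]
grip_width: 0.0555
grasp_force: 0.0
```

Emit:
play_rows(
  series=[
    [-0.4, -0.97, 0, 0, -0.3],
    [-0.4, -0.97, 0, 0, -0.3],
    [-0.4, -0.97, 0, 0, -0.3],
    [0, 0, 0, 0, -0.3],
    [0, 0, 0, 0, -0.3],
  ],
)

```text
clock: 60.45
tool_pos: [0.6423, -0.1955, 0.3324]
eef_rot: [0.044, 0.999, -0.0, -0.001]
wrist_force: [0.8, 0.1, -0.3]
grip_width: 0.0558
grasp_force: 0.0
```

Run:
```python
from h import *
mv([.655,-.253,.239],175)
c=snap('wrist');im=c['color'][:,:,::-1];hsv=cv2.cvtColor(im,cv2.COLOR_BGR2HSV)
rd=cv2.inRange(hsv,(0,150,60),(6,255,255))|cv2.inRange(hsv,(172,150,60),(180,255,255))
n,l,s,ce=cv2.connectedComponentsWithStats(rd)
for i in range(1,n):
    if s[i,4]>40: print('red',ce[i],s[i].tolist(),atz(c,ce[i],.232).round(4))
print(imaging.search_frame('wrist','lid_handle'))
```

```text
phi0 174.9 turn -0.01 shift [-0.59, -1.87, 3.11]  |110mm|
red [203.73391304 244.71043478] [177, 230, 53, 28, 1150] [ 0.6533 -0.2469  0.232 ]
[{'position': [186.6, 184.7], 'p': 0.86}, {'position': [254.5, 263.9], 'p': 0.56}]
```

Emit:
play_rows(
  series=[
    [0, 0, 0, -0.5, -0.3],
    [-0.45, -0.85, 0, 0, -0.3],
    [0, -0.85, 0, 0, -0.3],
    [0, 0, 0.5, 0, -0.3],
    [0, 0, 0.8, 0, -0.3],
  ],
  force=25,
)

```text
clock: 61.05
tool_pos: [0.6552, -0.2447, 0.2947]
eef_rot: [0.016, 1.0, -0.0, 0.002]
wrist_force: [0.1, 0.9, 0.1]
grip_width: 0.0557
grasp_force: 0.0
```

Run:
```python
from h import *
mv([.654,-.247,.239],178)
c=snap('wrist');im=c['color'][:,:,::-1];hsv=cv2.cvtColor(im,cv2.COLOR_BGR2HSV)
rd=cv2.inRange(hsv,(0,150,60),(6,255,255))|cv2.inRange(hsv,(172,150,60),(180,255,255))
n,l,s,ce=cv2.connectedComponentsWithStats(rd)
for i in range(1,n):
    if s[i,4]>40: print('red',ce[i],s[i].tolist(),atz(c,ce[i],.234).round(4))
```

```text
phi0 178.1 turn 0.02 shift [0.04, -0.08, 1.86]  |56mm|
red [281.55766621 236.90841248] [252, 222, 60, 29, 1474] [ 0.6512 -0.246   0.234 ]
```

Emit:
play_rows(
  series=[
    [0.1, -0.05, 0.7, 0, -0.3],
    [0, 0, 0.8, 0, -0.3],
    [0, 0, 0.35, 0, -0.3],
    [0, 0, 0, 0, 0.8],
    [0, 0, 0, 0, 0.8],
  ],
)

```text
clock: 61.6
tool_pos: [0.6519, -0.2461, 0.239]
eef_rot: [0.016, 1.0, -0.001, 0.0]
wrist_force: [-0.3, 7.9, -6.1]
grip_width: 0.0293
grasp_force: 28.4
```

Emit:
play_rows(
  series=[
    [0, 0, 0, 0, 0.8],
    [0, 0, 0, 0, 0.8],
  ],
)

```text
clock: 61.8
tool_pos: [0.6518, -0.246, 0.239]
eef_rot: [0.016, 1.0, 0.0, 0.0]
wrist_force: [-0.5, -0.5, -2.4]
grip_width: 0.0294
grasp_force: 28.8
```

Emit:
play_rows(
  series=[
    [0.67, 0, -0.24, 0, 0.8],
    [0.7, 0, -0.13, 0, 0.8],
    [0.71, 0, -0.01, 0, 0.8],
    [0.7, 0, 0.11, 0, 0.8],
    [0.67, 0, 0.23, 0, 0.8],
  ],
)

```text
clock: 62.3
tool_pos: [0.5499, -0.2433, 0.2413]
eef_rot: [0.016, 1.0, -0.001, 0.003]
wrist_force: [4.4, -1.2, -1.3]
grip_width: 0.0293
grasp_force: 27.3
```

Emit:
play_rows(
  series=[
    [0.63, 0, 0.34, 0, 0.8],
    [0.56, 0, 0.44, 0, 0.8],
    [0.48, 0, 0.53, 0, 0.8],
    [0.38, 0, 0.6, 0, 0.8],
    [0.27, 0, 0.66, 0, 0.8],
  ],
)

```text
clock: 62.8
tool_pos: [0.4789, -0.2414, 0.164]
eef_rot: [0.017, 1.0, 0.0, 0.002]
wrist_force: [-0.3, 0.1, 3.2]
grip_width: 0.0294
grasp_force: 30.0
```

Emit:
play_rows(
  series=[
    [0, 0, 0.1, 0, 0.8],
    [0, 0, 0, 0, 0.8],
  ],
)

```text
clock: 63.0
tool_pos: [0.4776, -0.2413, 0.1604]
eef_rot: [0.017, 1.0, 0.001, -0.001]
wrist_force: [-5.0, -0.6, 2.7]
grip_width: 0.0294
grasp_force: 29.9
```

Emit:
play_rows(
  series=[
    [0, 0, 0.15, 0, 0.8],
    [0, 0, 0, 0, 0.8],
  ],
)

```text
clock: 63.2
tool_pos: [0.4781, -0.2414, 0.1591]
eef_rot: [0.017, 1.0, 0.002, -0.001]
wrist_force: [-13.9, 5.4, 30.3]
grip_width: 0.0291
grasp_force: 33.4
```

Emit:
play_rows(
  series=[
    [0, 0, -0.15, 0, 0.4],
    [0, 0, 0, 0, -0.3],
    [0, 0, 0, 0, -0.3],
    [0, 0, -1, 0, -0.3],
    [0, 0, -1, 0, -0.3],
  ],
)

```text
clock: 63.7
tool_pos: [0.4782, -0.2401, 0.2194]
eef_rot: [0.016, 1.0, -0.0, -0.001]
wrist_force: [0.7, -0.9, 0.6]
grip_width: 0.0555
grasp_force: 0.0
```

Emit:
play_rows(
  series=[
    [0, 0, -1, 0, -0.3],
    [0.4, -0.5, -1, 0, -0.3],
    [0.4, -0.5, 0, 0, -0.3],
    [0, 0, 0, 0, -0.3],
    [0, 0, 0, 0, -0.3],
  ],
)

```text
clock: 64.2
tool_pos: [0.4534, -0.2693, 0.2786]
eef_rot: [0.017, 1.0, 0.001, -0.0]
wrist_force: [-0.2, 0.4, -0.2]
grip_width: 0.0555
grasp_force: 0.0
```

Run:
```python
from h import *
c=snap('wrist');im=c['color'][:,:,::-1];hsv=cv2.cvtColor(im,cv2.COLOR_BGR2HSV)
rd=cv2.inRange(hsv,(0,150,60),(6,255,255))|cv2.inRange(hsv,(172,150,60),(180,255,255))
n,l,s,ce=cv2.connectedComponentsWithStats(rd)
for i in range(1,n):
    if s[i,4]>40: print('red',ce[i],s[i].tolist(),[atz(c,ce[i],z).round(4).tolist() for z in (.156,.163,.17)])
print(imaging.search_frame('wrist','hasp_roll'),manip.get_state()['tool_pos'])
mv([.405,-.359,.24],178)
```

```text
red [128.4329184  146.05117566] [107, 138, 44, 19, 723] [[0.4072, -0.3667, 0.156], [0.4065, -0.3638, 0.163], [0.4058, -0.361, 0.17]]
red [326.53267327 252.11485149] [305, 241, 45, 23, 1010] [[0.484, -0.2409, 0.156], [0.4811, -0.2417, 0.163], [0.4782, -0.2425, 0.17]]
[{'position': [133.8, 165.8], 'p': 0.64}] [ 0.45383853 -0.2684605   0.27833194]
phi0 178.2 turn 0.03 shift [1.52, -3.07, 1.28]  |110mm|
```

The lid is shut (30 N reaction, handle back where it started). Now the hasp.

Emit:
play_rows(
  series=[
    [0.5, -1, 0, 0, -0.3],
    [0.5, -1, 0, 0, -0.3],
    [0.5, -1, 0.4, 0, -0.3],
    [0, -0.07, 0.8, 0, -0.3],
    [0, 0, 0, 0, -0.3],
  ],
)

```text
clock: 64.8
tool_pos: [0.4041, -0.3592, 0.2402]
eef_rot: [0.017, 1.0, 0.001, -0.003]
wrist_force: [0.4, 0.9, -0.4]
grip_width: 0.0554
grasp_force: 0.0
```

Emit:
play_rows(
  series=[
    [0, 0, 0, 0, -0.3],
  ],
)

```text
clock: 64.9
tool_pos: [0.4062, -0.3591, 0.2428]
eef_rot: [0.016, 1.0, 0.0, -0.001]
wrist_force: [0.5, 1.0, 1.0]
grip_width: 0.0554
grasp_force: 0.0
```

Run:
```python
from h import *
mv([.4055,-.361,.184],178)
c=snap('wrist');im=c['color'][:,:,::-1];hsv=cv2.cvtColor(im,cv2.COLOR_BGR2HSV)
rd=cv2.inRange(hsv,(0,150,60),(6,255,255))|cv2.inRange(hsv,(172,150,60),(180,255,255))
n,l,s,ce=cv2.connectedComponentsWithStats(rd)
for i in range(1,n):
    if s[i,4]>40: print('red',ce[i],s[i].tolist(),[atz(c,ce[i],z).round(4).tolist() for z in (.163,.17,.177)])
print(manip.get_state()['tool_pos'])
```

```text
phi0 178.2 turn 0.04 shift [0.02, -0.06, 1.96]  |59mm|
red [282.52443385 237.511323  ] [262, 228, 42, 20, 839] [[0.4093, -0.3602, 0.163], [0.4067, -0.3601, 0.17], [0.4041, -0.36, 0.177]]
red [454.         329.75609756] [448, 328, 11, 5, 41] [[0.4718, -0.2584, 0.163], [0.467, -0.2619, 0.17], [0.4623, -0.2654, 0.177]]
[ 0.40677787 -0.3592391   0.24353085]
```

Emit:
play_rows(
  series=[
    [0, -0.04, 0.7, 0, -0.3],
    [0, 0, 0.8, 0, -0.3],
    [0, 0, 0.6, 0, -0.3],
    [0, 0, 0, 0, 0.8],
    [0, 0, 0, 0, 0.8],
  ],
  force=25,
)

```text
clock: 65.45
tool_pos: [0.4067, -0.3611, 0.1814]
eef_rot: [0.015, 1.0, -0.0, 0.0]
wrist_force: [0.5, -0.1, 0.5]
grip_width: 0.0273
grasp_force: 0.0
```

Emit:
play_rows(
  series=[
    [0, 0, 0, 0, 0.8],
    [0, 0, 0, 0, 0.8],
  ],
)

```text
clock: 65.65
tool_pos: [0.4066, -0.3598, 0.1815]
eef_rot: [0.015, 1.0, 0.002, 0.0]
wrist_force: [-1.8, 4.3, 1.7]
grip_width: 0.0212
grasp_force: 25.7
```

Emit:
play_rows(
  series=[
    [-0.32, 0, -0.33, 0, 0.8],
    [-0.38, 0, -0.26, 0, 0.8],
    [-0.43, 0, -0.17, 0, 0.8],
    [-0.45, 0, -0.07, 0, 0.8],
    [-0.46, 0, 0.03, 0, 0.8],
  ],
)

```text
clock: 66.15
tool_pos: [0.467, -0.3614, 0.2045]
eef_rot: [0.015, 1.0, 0.002, -0.002]
wrist_force: [-5.9, 5.7, -4.8]
grip_width: 0.0213
grasp_force: 25.6
```

Emit:
play_rows(
  series=[
    [-0.44, 0, 0.13, 0, 0.8],
    [-0.4, 0, 0.22, 0, 0.8],
    [-0.34, 0, 0.31, 0, 0.8],
    [-0.27, 0, 0.37, 0, 0.8],
    [-0.18, 0, 0.42, 0, 0.8],
  ],
)

```text
clock: 66.65
tool_pos: [0.5195, -0.3629, 0.1623]
eef_rot: [0.014, 1.0, 0.001, 0.002]
wrist_force: [0.9, 6.8, 2.7]
grip_width: 0.0212
grasp_force: 24.3
```

Emit:
play_rows(
  series=[
    [0, 0, 0, 0, 0.8],
    [0, 0, 0, 0, 0.8],
  ],
)

```text
clock: 66.85
tool_pos: [0.5194, -0.3629, 0.1623]
eef_rot: [0.014, 1.0, 0.001, 0.002]
wrist_force: [4.2, 5.9, 1.6]
grip_width: 0.0206
grasp_force: 24.5
```

Emit:
play_rows(
  series=[
    [0, 0, 0.1, 0, 0.8],
    [0, 0, 0.1, 0, 0.8],
    [0, 0, 0, 0, 0.8],
  ],
)

```text
clock: 67.15
tool_pos: [0.521, -0.3628, 0.1572]
eef_rot: [0.014, 1.0, 0.001, 0.004]
wrist_force: [5.3, 6.1, 2.0]
grip_width: 0.0208
grasp_force: 25.4
```

Emit:
play_rows(
  series=[
    [0, 0, 0.1, 0, 0.8],
    [0, 0, 0, 0, 0.8],
  ],
)

```text
clock: 67.35
tool_pos: [0.5214, -0.3629, 0.1549]
eef_rot: [0.014, 1.0, 0.001, 0.004]
wrist_force: [5.9, 5.7, 4.4]
grip_width: 0.0207
grasp_force: 26.1
```

Emit:
play_rows(
  series=[
    [0, 0, 0, 0, 0.3],
    [0, 0, 0, 0, -0.3],
    [0, 0, 0, 0, -0.3],
    [0, 0, -1, 0, -0.3],
    [0, 0, -1, 0, -0.3],
  ],
)

```text
clock: 67.85
tool_pos: [0.5149, -0.3654, 0.2121]
eef_rot: [0.017, 1.0, -0.0, -0.001]
wrist_force: [0.2, -0.3, 0.4]
grip_width: 0.0555
grasp_force: 0.0
```

Emit:
play_rows(
  series=[
    [0.2, 0, -1, 0, -0.3],
    [0.4, 0.4, -1, 0, -0.3],
    [0.4, 0.6, -1, 0, -0.3],
    [0.2, 0, 0, 0, -0.3],
    [0, 0, 0, 0, -0.3],
  ],
)

```text
clock: 68.35
tool_pos: [0.4801, -0.3346, 0.3026]
eef_rot: [0.017, 1.0, 0.0, 0.001]
wrist_force: [-1.3, -0.2, -0.5]
grip_width: 0.0557
grasp_force: 0.0
```

Run:
```python
from h import *
c=snap('wrist','w10.png');im=c['color'][:,:,::-1];hsv=cv2.cvtColor(im,cv2.COLOR_BGR2HSV)
rd=cv2.inRange(hsv,(0,150,60),(6,255,255))|cv2.inRange(hsv,(172,150,60),(180,255,255))
n,l,s,ce=cv2.connectedComponentsWithStats(rd)
for i in range(1,n):
    if s[i,4]>40: print('red',ce[i],s[i].tolist(),[atz(c,ce[i],z).round(4).tolist() for z in (.147,.156)])
print(manip.get_state()['tool_pos'])
mv([.49,.10,.33],178)
```

```text
red [413.08241206 201.72562814] [390, 191, 48, 22, 995] [[0.4861, -0.2375, 0.147], [0.4836, -0.2406, 0.156]]
red [249.5323741  239.10551559] [235, 232, 29, 15, 417] [[0.512, -0.3626, 0.147], [0.5086, -0.3616, 0.156]]
[ 0.4803079  -0.33420828  0.30170045]
phi0 178.1 turn 0.02 shift [0.18, 14.48, -0.94]  |435mm|
```

Lip and handle project within 1 mm of where they started. I'll press the lip with closed fingertips to be sure.

Emit:
play_rows(
  series=[
    [-0.5, -0.45, 0.7, 0, 1],
    [-0.5, -0.5, 0.7, 0, 1],
    [0, 0, 0.7, 0, 1],
    [0, 0, 0.7, 0, 1],
    [0, 0, 0.5, 0, 1],
  ],
)

```text
clock: 68.9
tool_pos: [0.5088, -0.3635, 0.1996]
eef_rot: [0.017, 1.0, 0.0, -0.002]
wrist_force: [0.5, 0.5, 0.5]
grip_width: 0.0003
grasp_force: 0.0
```

Emit:
play_rows(
  series=[
    [0, 0, 0.5, 0, 1],
    [0, 0, 0, 0, 1],
  ],
)

```text
clock: 69.1
tool_pos: [0.5088, -0.3625, 0.1853]
eef_rot: [0.016, 1.0, 0.001, -0.002]
wrist_force: [-0.4, 0.5, -0.1]
grip_width: -0.0002
grasp_force: 0.0
```

Run:
```python
from h import *
mv([.511,-.363,.178],178)
```

```text
phi0 178.1 turn 0.02 shift [-0.07, -0.01, 0.24]  |8mm|
```

Emit:
play_rows(
  series=[
    [-0.05, 0, 0.12, 0, 1],
    [0, 0, 0.1, 0, 1],
    [0, 0, 0, 0, 1],
  ],
)

```text
clock: 69.4
tool_pos: [0.5116, -0.3634, 0.1817]
eef_rot: [0.016, 1.0, -0.0, 0.0]
wrist_force: [0.6, 0.0, 0.5]
grip_width: 0.0
grasp_force: 0.0
```

Emit:
play_rows(
  series=[
    [0, 0, 0.1, 0, 1],
    [0, 0, 0, 0, 1],
  ],
)

```text
clock: 69.6
tool_pos: [0.5116, -0.3636, 0.1787]
eef_rot: [0.016, 1.0, -0.0, 0.001]
wrist_force: [-0.8, -0.5, -0.0]
grip_width: -0.0
grasp_force: 0.0
```

The tips reached lip-top height with no force, so the hasp is down. One last look at the shelf.

Emit:
play_rows(
  series=[
    [0, 0, -0.8, 0, 0],
    [0, 0, -1, 0, 0],
    [0, 0, -1, 0, 0],
    [0.1, 0.3, -1, 0, 0],
    [0.1, 0.9, -1, 0, 0],
  ],
)

```text
clock: 70.1
tool_pos: [0.505, -0.3294, 0.3238]
eef_rot: [0.019, 1.0, -0.001, -0.0]
wrist_force: [1.2, 0.7, 1.6]
grip_width: 0.0425
grasp_force: 0.0
```

Emit:
play_rows(
  series=[
    [0.1, 1, 0, 0, 0],
    [0.1, 1, 0, 0, 0],
    [0.1, 1, 0, 0, 0],
    [0.1, 1, 0, 0, 0],
    [0.1, 1, 0, 0, 0],
  ],
)

```text
clock: 70.6
tool_pos: [0.496, -0.1758, 0.3223]
eef_rot: [0.016, 1.0, 0.0, 0.0]
wrist_force: [0.7, 1.0, -0.6]
grip_width: 0.0428
grasp_force: 0.0
```

Emit:
play_rows(
  series=[
    [0.1, 1, 0, 0, 0],
    [0.1, 1, 0, 0, 0],
    [0.1, 1, 0, 0, 0],
    [0.1, 1, 0, 0, 0],
    [0.1, 1, 0, 0, 0],
  ],
)

```text
clock: 71.1
tool_pos: [0.4859, -0.0254, 0.3226]
eef_rot: [0.016, 1.0, 0.001, 0.0]
wrist_force: [0.5, -0.4, 0.1]
grip_width: 0.0426
grasp_force: 0.0
```

Emit:
play_rows(
  series=[
    [0.1, 1, 0, 0, 0],
    [0.1, 1, 0, 0, 0],
    [0.1, 1, 0, 0, 0],
    [0.1, 1, 0, 0, 0],
    [0.1, 1, 0, 0, 0],
  ],
)

```text
clock: 71.6
tool_pos: [0.4758, 0.1249, 0.3225]
eef_rot: [0.016, 1.0, 0.0, 0.0]
wrist_force: [-0.2, 1.0, -1.0]
grip_width: 0.0428
grasp_force: 0.0
```

Emit:
play_rows(
  series=[
    [0.1, 1, 0, -0.6, 0],
    [0.1, 1, 0, -0.6, 0],
    [0, 0, 0, 0, 0],
    [0, 0, 0, 0, 0],
  ],
)

```text
clock: 72.0
tool_pos: [0.4699, 0.185, 0.3221]
eef_rot: [-0.048, 0.999, -0.001, -0.0]
wrist_force: [-0.0, -0.4, 0.4]
grip_width: 0.0427
grasp_force: 0.0
```

Run:
```python
from h import *
c=snap('wrist','w11.png');s=snap('scene')
g=cv2.convertScaleAbs(s['color'][130:330,140:400,::-1],alpha=1.4)
a=cv2.resize(c['color'][:,:,::-1],(400,300));b=cv2.resize(g,(400,308))[:300]
cv2.imwrite('pics/fin.png',np.hstack([a,b]))
for q,Y in (('spool_red',.1),('spool_yellow',0),('spool_green',-.1)):
    print(q,imaging.search_frame('wrist',q)[:2],'expect',proj(c,[*sl(.013,Y),.09]).round())
for r in imaging.search_frame('wrist','chock0'): print(r,atz(c,r['position'],.055).round(3))
print(manip.get_state()['tool_pos'],manip.get_state()['clock'])
```

```text
spool_red [{'position': [501.3, 287.1], 'p': 0.79}, {'position': [545.4, 232.7], 'p': 0.46}] expect [495. 287.]
spool_yellow [{'position': [409.1, 276.5], 'p': 0.57}] expect [398. 286.]
spool_green [{'position': [305.1, 278.2], 'p': 0.77}, {'position': [406.9, 277.7], 'p': 0.22}] expect [301. 286.]
{'position': [64.4, 163.2], 'p': 0.97} [ 0.482 -0.042  0.055]
{'position': [299.4, 210.2], 'p': 0.93} [0.509 0.205 0.055]
{'position': [45.4, 64.4], 'p': 0.79} [ 0.388 -0.054  0.055]
{'position': [484.9, 221.2], 'p': 0.76} [0.502 0.405 0.055]
{'position': [389.2, 219.4], 'p': 0.68} [0.51  0.302 0.055]
[0.47041636 0.18309824 0.32250337] 72.3
```

View pics/fin.png

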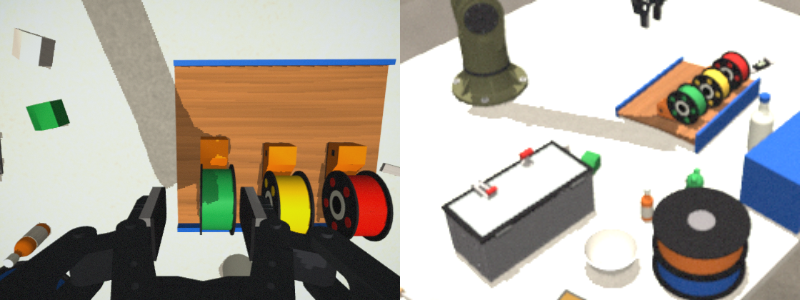

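All three spools stand on the shelf, each against its own chock: green (217,198), yellow (287,200), red (358,205). In the scene half, the box is shut with the hasp over it at (484,190). Handing in.

```bash
python3 -c "
from plant import ticket
print(ticket.hand_in())"
```

```text
the job is handed in; nothing more can be done
None
```

The job is handed in at about 72 s on the robot's clock. The last picture shows all three spools on their rims on the upper half of the shelf, each against its own chock, with the lid shut and the hasp down over the staple. The hand-in gave no verdict.

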